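# Press a covered wedge sole: load it and shut the sole press

### The job

Lay (do not drop) the denim-covered wedge sole flat on the bed of the sole press, between the aluminium guides with its toe towards the air unit (the black box with the gauge on the press's end). Then lower the heavy cover with a steady push, without letting it slam, and press it home gently, only as hard as it needs, until the spring catch has snapped over its pin and keeps it shut. Leave everything else on the bench where it is.

Things in the scene. Friction and masses are not known exactly. Their poses are not given: they have to be found in the camera images.
- wedge_grip (a point): The wedge sole to press: rigid, wrapped in blue denim, coloured studs on its sides; 230 mm long, 0.2 kg, underside flat; x axis heel to toe, z up. Waist 60 mm wide with upright parallel sides 80 mm long; heel 46 mm high; forefoot 76 mm wide, 18 mm high. This point: centre of the waist, 17 mm above the underside, 12 mm heelwards of mid-length; 34 mm high here.
- wedge_toe (a point): Tip of the same wedge's toe, 9 mm above the underside, 127 mm along x from wedge_grip. A bare all-white wedge of the same shape lies nearby and is not wanted.
- press: Bench sole press, fixed: grey open box 240 mm deep (x; front at -x, robot side), 320 mm wide (y), origin under its centre on the table, z up. Walls 12 mm thick, rim 85 mm high. Black air unit with a round gauge on its +y end. Spring catch in the middle of its front, up to 145 mm high, reaching 80 mm ahead of the box.
- bed (a point): Middle of the sole's place on the black bed, 30 mm above the table, 15 mm ahead of the press's centre; axes as the press. Seated, the sole's mid-length is over it, toe along +y. Aluminium guides 12 mm high leave 6 mm play at each side (wide pair by the forefoot at y = +62 mm, narrow pair by the heel at y = -85 mm) and 7 mm at each end (stops at y = +-122 mm).
- cover_hinge (a point): Middle of the cover's hinge line at the press's rear edge, 95 mm above the table; the line runs along the press's y; axes as the press. The green cover is a plain casting of 2 kg, 45 mm thick, 240 mm from hinge line to front edge, 320 mm wide, its underside in the plane of the hinge line. It has no handle: it is pushed down on its outer face, with shut fingers.
- cover (a joint): Angle of the cover, rad: about 0 shut and level, 1.35 fully open, where it starts against its stop. Sprung and damped: near the top it wants to stay up, below about 0.5 it is near balance and may sink slowly by itself. It slams if faster than 0.6 rad/s in the last 0.35 rad.
- cover_push (a point): Middle of the black hand strip, 180 mm wide, on the cover's outer face (on top when shut), 205 mm from the hinge line, 45 mm from the underside; z axis out of that face: up when shut, rearward when open. At 0.3 rad/s it takes 1 to 8 N here, then up to about 12 N over the last 14 mm (catch and rubber seal), then meets solid stops. Over 25 N overloads it.
- catch (a joint): How far the catch's spring bolt is pushed back, m: 0 out; to 0.005 as the cover's pin passes; then it snaps back to 0 over the pin, 1.4 mm before the cover meets its stops. Stops, rubber seal and catch share a frame on adjusting screws, set up to 9 mm higher or lower for each sort of sole (cover shut at 0 +-0.04 rad; 0.006 more when held by the catch): feel for it.

How it is judged:
By the outcome, as a careful person would: the job done as asked, in the order asked, and still so for the second after the job is handed in, with the robot touching nothing.
It also fails if it takes over 72 s, if anything falls off the work surface, if the arm or the gripper's body presses on something with over 40 N, if the wrist force passes 120 N, or if a joint passes its speed limit or range.

### The arm

A 6-joint arm with a two-finger parallel gripper is mounted at the origin on the work surface. World frame = base frame: x ahead of the robot, y to its left, z up, the work surface at z = 0. Lengths are in m, angles in rad, forces in N, time in s.
With the tool pointing down it reaches from about 0.3 to 0.875 m from the base axis. Payload 6.4 kg.
Tool frame: the origin (TCP) lies at the very end of the fingers, on their centre line; the grasp point (between the pads) lies 19 mm behind it (ctrl.tcp_to_grasp is the distance from the TCP to the grasp point, in m); z points along the fingers, y is the direction in which the jaws open and shut (so a half turn about z gives the same grasp; the last joint's range is limited). The gripper opens to 85 mm and grips with 20 to 120 N. Pads are 22 mm wide; open, the fingers measure 114 mm over their backs; the gripper's body (76 mm by 85 mm) begins 54 mm behind the grasp point. The pads swing forward as they close: fully open they stand 13 mm farther back than shut.
Start: joints at [0.957, 0.181, 1.607, -0, 1.354, -0.206], TCP at [0.228, 0.528, 0.231] pointing down, gripper open.
Joint ranges: [-2.99, 2.99], [-0.89, 2.07], [0.3, 2.58], [-1.14, 4.28], [0, 2.63], [-3.12, 3.12]. Speed limits (rad/s): [2.57, 2.57, 3.01, 3.14, 3.14, 3.14].

### API

Orientations are given as a unit quaternion [w, x, y, z].
In Python, from bench import ctrl gives the robot as it stands. The module is installed in compiled form; this text tells all that it offers.
- The arm moves only by the tool drive_tool, never from a script. Its argument "deltas" is a list of rows, each an object with "slide": the shift along the tool's x, y, z as a fraction of full scale, a list of three; "delta_rot": the turn, a rotation vector about the tool's x, y, z as a fraction of full scale, a list of three; "hand": the opening, from 0 (shut) to 1 (fully open). In form: [{"slide": [tx, ty, tz], "delta_rot": [wx, wy, wz], "hand": hand}, ...]. A call has exactly 5 rows; each row shifts and turns the commanded pose from where the row before left it, along the tool's axes as they then stand; what a row does not reach is not made up. Full scale, the value 1, is 50 mm for a shift and 180 degrees for a turn. A row lasts 1/8 s, in which the tool goes at most 62.5 mm and 10.7 degrees, less where a joint would pass 70% of its speed; a pose out of reach is approached as far as the arm can. A call with a number of a shift or a turn outside -1 to 1 is refused whole. A call with a gripper value outside its range is refused whole. The fingers move at their own pace and stop on an object; the grip force is fixed at half the most. Time passes only in rows, so rows that do not move let the fingers close, or fill a call up. It gives the time, the measured TCP pose, the force and the opening at its end, in the units of the state.
- ctrl.get_obs(): the state, without advancing time (a new reading comes with each control period).
- ctrl.camera(name): name is "scene" or "top" or "wrist"; returns a dict with "frame" (400x640x3 uint8, red, green, blue), "mtx" (3x3 intrinsics, pixels), "R" (3x3) and "t" (3): a world point X has camera coordinates R X + t. Camera axes: x right, y down, z forward; pixel columns grow to the right and rows downward; lengths in m; the calibration is good to about 2 mm. The wrist camera is an equidistant fisheye: a pixel r from the principal point sees the ray r / f radians off the axis. A picture is of the moment at which its call begins. There is no depth.
- ctrl.hand_in(): hands the job in, once; it reports no verdict.
The state is a dict: "time_s": time; "q": joint angles; "dq": joint speeds; "joint_efforts": joint torques, N m; "eef_pos": TCP position; "eef_rot": TCP orientation; "wrist_force": force on the tool from outside, world axes, zero at the start; "torque": the same for the moment, N m; "opening": opening from 0.0 (shut) to 1.0 (fully open).
Only numpy, scipy, OpenCV 4.12 (cv2) and the standard library are available. Lean on these libraries where they do the work, as an engineer would, in place of code of your own. Each camera call takes 0.05 s, during which the arm holds its last target.

## Working session

There is one attempt and no reset: what is moved stays moved. The work goes in short steps, Python scripts to look and compute and a tool call to move; the robot and the scene stay as the last step left them, time stands still between calls to the robot, and variables do not carry over. Pictures are saved under pics/ and viewed, and the job is handed in when it is done.

Besides the shell and the picture viewer there is one more tool, called after "Request:" by a JSON object that holds its "api" and its "payload", one argument or row to a line. drive_tool: Moves the arm, as the interface text tells. Its arguments: {"type":"object","properties":{"deltas":{"type":"array","items":{"type":"object","properties":{"slide":{"type":"array","items":{"type":"number"}},"delta_rot":{"type":"array","items":{"type":"number"}},"hand":{"type":"number"}}}}},"required":["deltas"]}

```bash
mkdir -p pics; python3 - <<'E'
from bench import ctrl
import cv2,numpy as np,pickle
o=ctrl.get_obs(); print(o)
d={}
for n in("scene","top","wrist"):
    c=ctrl.camera(n); d[n]=c
    cv2.imwrite(f"pics/{n}0.png",c["frame"][:,:,::-1]); print(n,c["mtx"].tolist(),c["R"].tolist(),c["t"].tolist())
pickle.dump(d,open("cam0.pkl","wb"))
E
```

```text
{'time_s': 0.0, 'q': array([ 9.56694580e-01,  1.81560631e-01,  1.60801172e+00,  1.90862884e-05,
        1.35382261e+00, -2.06295499e-01]), 'dq': array([-1.25724461e-03, -1.42671148e-03,  8.16033211e-06, -7.18560556e-04,
       -3.94275113e-04, -8.00297149e-04]), 'joint_efforts': array([-2.34770014e-04, -4.44887710e+01, -3.51322389e+01, -3.63818281e-04,
        9.24230117e-03,  4.59272871e-05]), 'eef_pos': array([0.22768814, 0.52738721, 0.23037136]), 'eef_rot': array([-3.67916454e-04,  2.02495067e-01,  9.79282868e-01, -8.22678482e-04]), 'wrist_force': array([ 0.29083303,  0.16955561, -0.30342255]), 'torque': array([ 0.0406369 , -0.01310745, -0.02186473]), 'opening': 1.001043714077416}
scene [[392.86557777958393, 0.0, 318.64969650239135], [0.0, 392.86557777958393, 200.65338956770694], [0.0, 0.0, 1.0]] [[-0.1901547876355489, 0.9817236713908263, -0.007732384509062577], [0.9257364645751748, 0.17667681630415005, -0.3343610335198852], [-0.3268840083196722, -0.07073850162073185, -0.9424133432275448]] [0.21094763759681423, -0.41852416102775486, 1.19138938307705]
top [[403.54320204599253, 0.0, 320.73450424967956], [0.0, 403.54320204599253, 193.48040967041123], [0.0, 0.0, 1.0]] [[-0.005493190953385955, -0.9999786876144402, 0.003528338143107028], [-0.9950209322982423, 0.005114756433365013, -0.09953483588656055], [0.09951466797154494, -0.004057534168656601, -0.9950278223622612]] [-0.11671813298259628, 0.5267096003197028, 0.7846216867105442]
wrist [[309.70691628693146, 0.0, 316.4624590326685], [0.0, 309.70691628693146, 195.97948495737506], [0.0, 0.0, 1.0]] [[0.39716802028782805, 0.9177443995779749, -0.0016675442757751156], [0.8699879106775429, -0.3759209165529746, 0.3190681741773963], [0.29219616516233293, -0.12817441843533203, -0.9477302989369883]] [-0.57321483974034, -0.042021469157981405, 0.38050851707850764]
```

View pics/scene0.png

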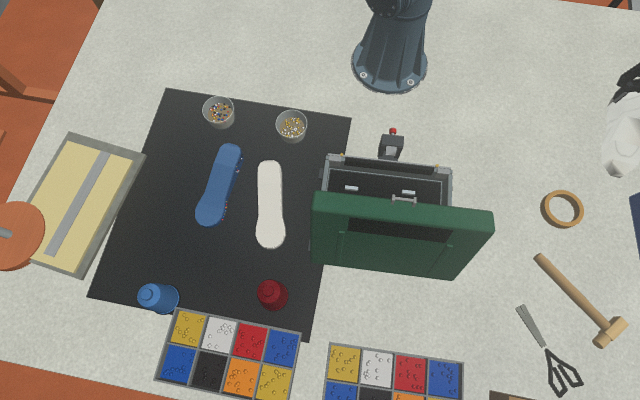

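View pics/top0.png

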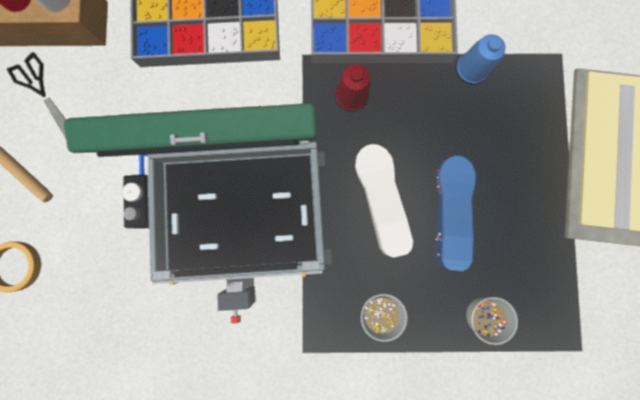

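View pics/wrist0.png

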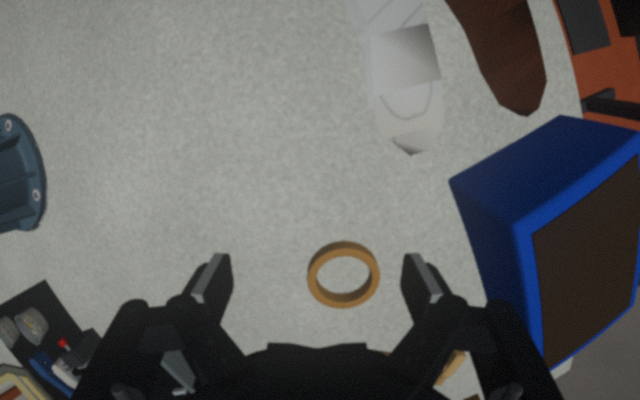

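```bash
python3 - <<'E'
import cv2,numpy as np
a=cv2.imread("pics/top0.png")[140:290,340:500]; b=cv2.imread("pics/scene0.png")[130:260,180:300]
cv2.imwrite("pics/z1.png",np.hstack([cv2.resize(a,(400,375),interpolation=2),cv2.resize(b,(346,375),interpolation=2)]))
a=cv2.imread("pics/top0.png")[90:340,60:340]
cv2.imwrite("pics/z2.png",cv2.resize(a,(672,600),interpolation=2))
E
```

```text
(no output)
```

View pics/z1.png

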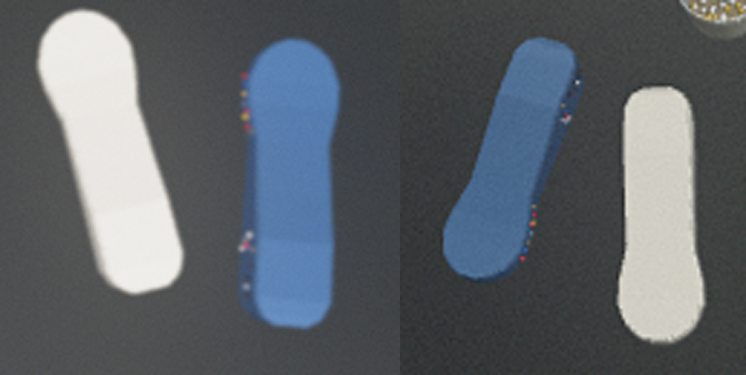

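View pics/z2.png

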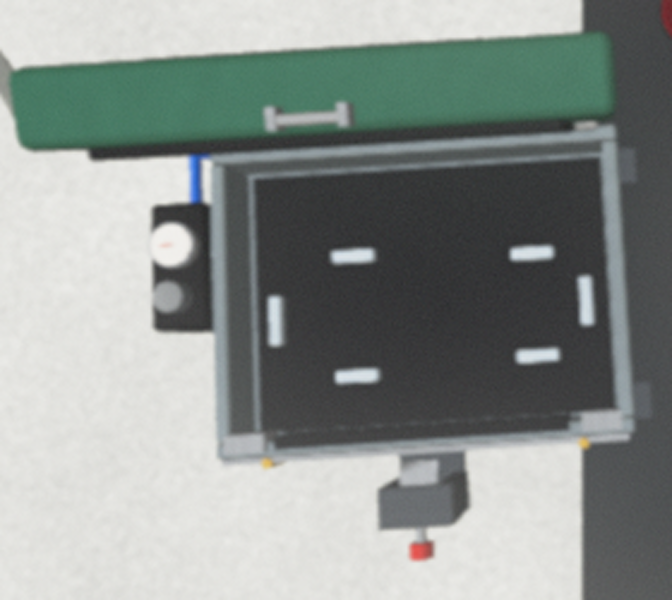

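```bash
cat > h.py <<'E'
import numpy as np,cv2,pickle
from scipy.spatial.transform import Rotation as Rn
def proj(c,X):
    X=np.atleast_2d(X); p=X@c["R"].T+c["t"]; q=p@c["mtx"].T; return q[:,:2]/q[:,2:]
def ray(c,uv):
    d=np.linalg.inv(c["mtx"])@[uv[0],uv[1],1]; d=c["R"].T@d; return -c["R"].T@c["t"],d/np.linalg.norm(d)
def plane(c,uv,z):
    o,d=ray(c,uv); return o+d*(z-o[2])/d[2]
def wray(c,uv):
    K=c["mtx"];v=np.array([uv[0]-K[0,2],uv[1]-K[1,2]])/K[0,0];r=np.linalg.norm(v)
    d=np.array([v[0]/r*np.sin(r),v[1]/r*np.sin(r),np.cos(r)]) if r>0 else np.array([0,0,1.])
    return -c["R"].T@c["t"],c["R"].T@d
def wproj(c,X):
    p=np.atleast_2d(X)@c["R"].T+c["t"];n=np.linalg.norm(p[:,:2],axis=1);r=np.arctan2(n,p[:,2])*c["mtx"][0,0]
    return c["mtx"][:2,2]+p[:,:2]/n[:,None]*r[:,None]
def tri(rays):
    A=0;b=0
    for o,d in rays:
        P=np.eye(3)-np.outer(d,d);A=A+P;b=b+P@o
    X=np.linalg.solve(A,b); return X,[np.linalg.norm(np.cross(X-o,d)) for o,d in rays]
def crop(img,x0,y0,x1,y1,s,name):
    a=cv2.resize(img[y0:y1,x0:x1][:,:,::-1],None,fx=s,fy=s,interpolation=cv2.INTER_CUBIC); cv2.imwrite(name,a)
E
python3 - <<'E'
from h import *
d=pickle.load(open("cam0.pkl","rb"))
def enh(im):
    im=im.astype(float); return np.clip((im-40)*1.6,0,255).astype(np.uint8)
crop(enh(d["top"]["frame"]),425,145,490,280,4.4,"pics/z3.png")
crop(enh(d["scene"]["frame"]),185,135,250,235,5.5,"pics/z4.png")
a=cv2.imread("pics/z3.png");b=cv2.imread("pics/z4.png")
h=max(a.shape[0],b.shape[0])
pad=lambda i:cv2.copyMakeBorder(i,0,h-i.shape[0],0,0,cv2.BORDER_CONSTANT)
cv2.imwrite("pics/z5.png",np.hstack([pad(a),pad(b)]));print(a.shape,b.shape)
E
```

```text
(594, 286, 3) (550, 358, 3)
```

View pics/z5.png

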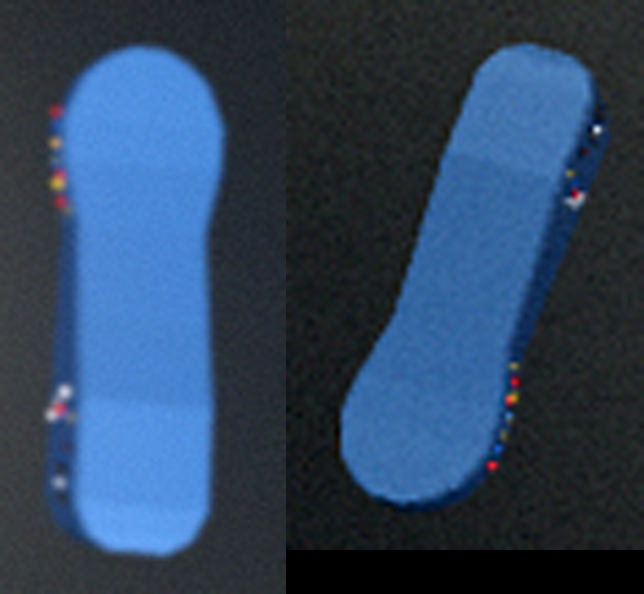

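```bash
python3 - <<'E'
from h import *
d=pickle.load(open("cam0.pkl","rb"))
T=lambda u,v:(425+u/4.4-.4,145+v/4.4-.4)
S=lambda u,v:(185+(u-286)/5.5-.4,135+v/5.5-.4)
for n,a,b in [("toe red",(56,112),(492,465)),("gold",(58,183),(511,399)),("red",(61,202),(515,382)),("heel white",(60,482),(597,130)),("heel red",(59,409),(575,196)),("crease +y",(78,398),(562,175)),("crease -y",(212,406),(452,153))]:
    X,e=tri([ray(d["top"],T(*a)),ray(d["scene"],S(*b))]);print(n,X.round(4),np.round(e,4))
def S2(c,mask): pass
# masks: bright top-face in both views -> outline extremes on planes
for n in("top","scene"):
    c=d[n];hsv=cv2.cvtColor(c["frame"],cv2.COLOR_RGB2HSV)
    box=(430,150,485,280) if n=="top" else (185,135,250,235)
    m=cv2.inRange(hsv,(100,90,100),(125,255,255)); k=np.zeros_like(m);k[box[1]:box[3],box[0]:box[2]]=m[box[1]:box[3],box[0]:box[2]]
    ct=max(cv2.findContours(k,0,1)[0],key=cv2.contourArea)[:,0,:]
    print(n,len(ct),ct.min(0),ct.max(0))
    np.save(f"ct_{n}.npy",ct)
# top: waist edges per row
ct=None
c=d["top"];hsv=cv2.cvtColor(c["frame"],cv2.COLOR_RGB2HSV);print(hsv[215,428:482:2].tolist())
E
```

```text
toe red [ 0.5754 -0.3602  0.0078] [0.001 0.001]
gold [ 0.5418 -0.3602  0.0075] [0.0009 0.0009]
red [ 0.5329 -0.3612  0.0067] [0.0012 0.0012]
heel white [ 0.4039 -0.351   0.0246] [0.0013 0.0013]
heel red [ 0.4366 -0.3549  0.0153] [0.0008 0.0008]
crease +y [ 0.4417 -0.3523  0.0523] [0.001 0.001]
crease -y [ 0.4379 -0.4109  0.0469] [0.003 0.003]
top 289 [436 155] [475 270]
scene 189 [195 143] [240 226]
[[110, 18, 85], [107, 22, 83], [105, 12, 83], [96, 16, 82], [107, 27, 84], [110, 91, 107], [108, 113, 117], [107, 120, 140], [107, 123, 170], [107, 123, 174], [107, 124, 173], [107, 125, 173], [106, 124, 173], [107, 126, 172], [107, 128, 173], [107, 123, 172], [107, 128, 169], [107, 128, 172], [107, 127, 173], [107, 128, 172], [107, 129, 172], [107, 129, 168], [107, 104, 123], [109, 37, 76], [104, 38, 73], [107, 33, 70], [99, 35, 73]]
```

```bash
python3 - <<'E'
from h import *
d=pickle.load(open("cam0.pkl","rb"));c=d["top"]
print("cam",-c["R"].T@c["t"])
T=lambda u,v:(425+u/4.4-.4,145+v/4.4-.4)
for n,a,z in [("heelcrease",(145,402),.046),("forecrease",(140,166),.018),("toetip top",(143,45),.018),("heel end",(145,555),.046),("heel end",(145,555),.03)]: print(n,plane(c,T(*a),z).round(4))
V=c["frame"].astype(float).max(2)
hc=plane(c,T(145,402),.046)[0];fc=plane(c,T(140,166),.018)[0]
L=[];R=[]
def sub(row,xs,lev):
    v=V[row]
    for x in xs:
        if (v[x]-lev)*(v[x+1]-lev)<=0: return x+(lev-v[x])/(v[x+1]-v[x])
for r in range(202,234):
    l=sub(r,range(452,432,-1),145); rr=sub(r,range(465,485),122)
    z=.034
    for _ in range(4):
        x=plane(c,(l,r),z)[0]; z=.046-.028*(x-hc)/(fc-hc)
    L.append(plane(c,(l,r),z));R.append(plane(c,(rr,r),z))
L=np.array(L);R=np.array(R)
pl=np.polyfit(L[:,0],L[:,1],1);pr=np.polyfit(R[:,0],R[:,1],1)
print(pl,pr,"width",(L-R)[:,1].mean(),"x range",L[:,0].min(),L[:,0].max())
for x in(.45,.476,.50):print(x,np.polyval(pl,x),np.polyval(pr,x))
E
```

```text
cam [ 0.44536456 -0.11622601  0.83355818]
heelcrease [ 0.4398 -0.3849  0.046 ]
forecrease [ 0.5484 -0.3964  0.018 ]
toetip top [ 0.6052 -0.4     0.018 ]
heel end [ 0.3732 -0.3822  0.046 ]
heel end [ 0.3717 -0.3876  0.03  ]
[-0.10166682 -0.31073958] [-0.10245517 -0.36942775] width 0.059031315757880516 x range 0.4456902064798077 0.5074785849291825
0.45 -0.35648964427796764 -0.4155325820541318
0.476 -0.35913298155983137 -0.41819641655679984
0.5 -0.36157298520462866 -0.42065534071310884
```

```bash
python3 - <<'E'
from h import *
d=pickle.load(open("cam0.pkl","rb"));c=d["top"]
def blobs(n,box,th):
    f=d[n]["frame"];m=cv2.inRange(f,(th,)*3,(255,)*3);k=np.zeros_like(m);x0,y0,x1,y1=box;k[y0:y1,x0:x1]=m[y0:y1,x0:x1]
    nn,lab,st,ce=cv2.connectedComponentsWithStats(k)
    out=[]
    for i in range(1,nn):
        if st[i,4]>12: 
            r=cv2.minAreaRect(np.argwhere(lab==i)[:,::-1].astype(np.float32)); out.append(ce[i]); print(n,ce[i].round(1),st[i],"rect",np.round(r[1],1),round(r[2],1))
    return out
t=blobs("top",(166,160,314,264),130)
s=blobs("scene",(335,175,440,200),130)
for p in t: print(p.round(1),plane(c,p,.042).round(4))
f=d["top"]["frame"]; e=np.clip((f.astype(float)-20)*1.3,0,255).astype(np.uint8)
crop(e,140,135,340,295,4,"pics/z6.png")
crop(d["scene"]["frame"],310,120,500,290,4,"pics/z7.png")
E
```

```text
top [312.7 172.4] [312 160   2  31  45] rect [30.  1.] 90.0
top [206.3 196.3] [198 193  18   7 101] rect [ 6. 17.] 90.0
top [281.2 195.1] [273 192  18   7  98] rect [ 5.7 17.2] 83.7
top [303.8 214.7] [301 205   7  21 112] rect [20.2  5.5] 86.2
top [174.4 223.4] [172 213   6  21 118] rect [20.  5.] 90.0
top [283.5 237.8] [275 235  18   7  98] rect [ 5.5 17.3] 83.7
top [208.3 246.3] [200 243  18   7 101] rect [ 6. 17.] 90.0
top [308.1 262.2] [302 261  12   3  30] rect [ 2. 11.] 90.0
scene [351.  187.2] [345 185  13   5  44] rect [12.4  3.2] 6.3
scene [408.  191.5] [402 190  13   4  42] rect [ 3. 12.] 90.0
scene [401.8 198. ] [392 195  24   5  52] rect [ 4. 23.] 90.0
[312.7 172.4] [ 0.5667 -0.1037  0.042 ]
[206.3 196.3] [0.5201 0.1058 0.042 ]
[281.2 195.1] [ 0.5218 -0.0416  0.042 ]
[303.8 214.7] [ 0.4828 -0.086   0.042 ]
[174.4 223.4] [0.4672 0.1669 0.042 ]
[283.5 237.8] [ 0.438  -0.0464  0.042 ]
[208.3 246.3] [0.4224 0.0998 0.042 ]
[308.1 262.2] [ 0.3908 -0.0942  0.042 ]
```

View pics/z6.png

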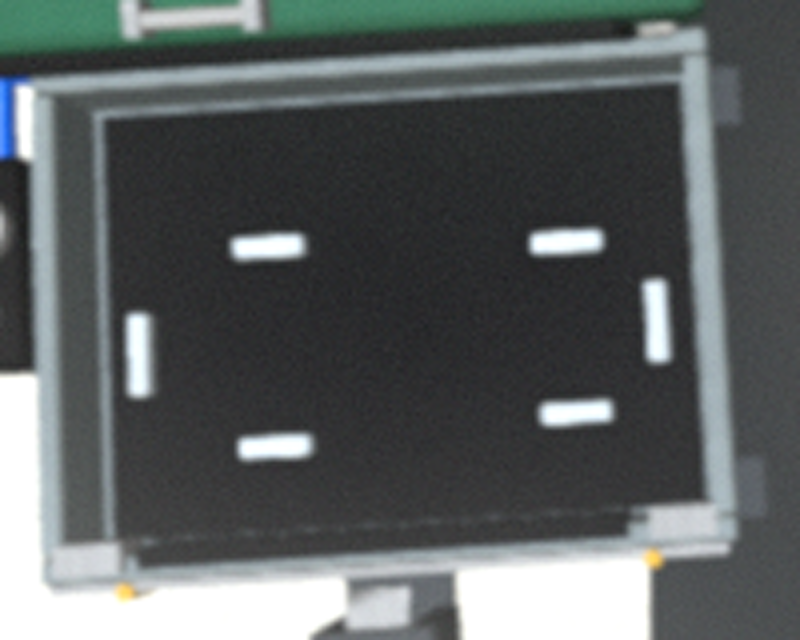

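View pics/z7.png

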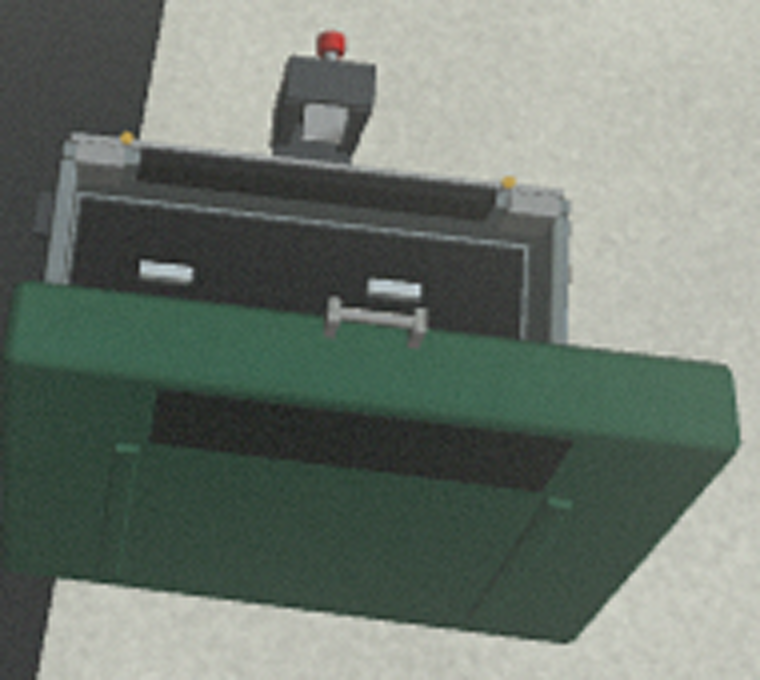

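```bash
cat >> h.py <<'E'
def pose():
    from bench import ctrl
    o=ctrl.get_obs(); return o,np.array(o["eef_pos"]),Rn.from_quat(np.r_[o["eef_rot"][1:],o["eef_rot"][0]])
def down(yaw): # tool down, tool y at world yaw
    y=np.array([np.cos(yaw),np.sin(yaw),0]);z=np.array([0,0,-1.]);return Rn.from_matrix(np.c_[np.cross(y,z),y,z])
def plan(p,R,p2,R2,n,hand,dec=3):
    w=(R.inv()*R2).as_rotvec(); rows=[]
    for i in range(n):
        s=R.inv().apply((np.array(p2)-p)/(n-i))/.05; w=(R.inv()*R2).as_rotvec()/(n-i)/np.pi
        s=np.round(s,dec);w=np.round(w,4); p=p+R.apply(s*.05); R=R*Rn.from_rotvec(w*np.pi)
        rows.append({"slide":s.tolist(),"delta_rot":w.tolist(),"hand":hand})
    import json
    for i in range(0,n,5): print(json.dumps(rows[i:i+5]).replace(" ",""))
    return p,R
E
python3 - <<'E'
from h import *
d=pickle.load(open("cam0.pkl","rb"))
for a,b in [((283.5,237.8),(351,187.2)),((208.3,246.3),(408,191.5))]: print(tri([ray(d["top"],a),ray(d["scene"],b)]))
# rim front corners outer: top zoom4 (45,588),(733,548) ; scene zoom4 (570,195),(68,135)
for a,b in [((45,588),(572,192)),((735,545),(68,137))]:
    print(tri([ray(d["top"],(140+a[0]/4,135+a[1]/4)),ray(d["scene"],(310+b[0]/4,120+b[1]/4))]))
w=d["wrist"];o,p,R=pose();print("wristcam in tool",R.inv().apply(-w["R"].T@w["t"]-p))
print(R.as_matrix().round(3))
plan(p,R,[.40,.15,.32],down(1.163-1.42),15,1)
E
```

```text
(array([ 0.43790842, -0.04550585,  0.04034086]), [np.float64(0.0007588449715295295), np.float64(0.0007588449715295857)])
(array([0.42232805, 0.10038927, 0.04066676]), [np.float64(0.00034804553305532683), np.float64(0.0003480455330554204)])
(array([0.35868149, 0.19360753, 0.08479417]), [np.float64(0.0030950744965599405), np.float64(0.003095074496559941)])
(array([ 0.37642111, -0.12189135,  0.07997685]), [np.float64(0.0022012188872203467), np.float64(0.002201218887220385)])
wristcam in tool [ 0.08113965 -0.00087796 -0.14247205]
[[-0.918  0.397 -0.001]
 [ 0.397  0.918 -0.001]
 [ 0.    -0.001 -1.   ]]
[{"slide":[-0.41,-0.371,-0.119],"delta_rot":[-0.0,0.0,0.0301],"hand":1},{"slide":[-0.444,-0.331,-0.119],"delta_rot":[-0.0,0.0,0.0301],"hand":1},{"slide":[-0.473,-0.287,-0.119],"delta_rot":[-0.0,0.0,0.0301],"hand":1},{"slide":[-0.498,-0.241,-0.119],"delta_rot":[-0.0,0.0,0.0301],"hand":1},{"slide":[-0.518,-0.193,-0.119],"delta_rot":[-0.0,0.0,0.0301],"hand":1}]
[{"slide":[-0.534,-0.144,-0.119],"delta_rot":[-0.0,0.0,0.0302],"hand":1},{"slide":[-0.546,-0.092,-0.119],"delta_rot":[-0.0,0.0,0.0301],"hand":1},{"slide":[-0.552,-0.04,-0.119],"delta_rot":[-0.0,0.0,0.0302],"hand":1},{"slide":[-0.553,0.012,-0.119],"delta_rot":[-0.0,0.0001,0.0301],"hand":1},{"slide":[-0.55,0.064,-0.119],"delta_rot":[-0.0,0.0,0.0302],"hand":1}]
[{"slide":[-0.541,0.116,-0.119],"delta_rot":[-0.0001,0.0001,0.0301],"hand":1},{"slide":[-0.528,0.166,-0.119],"delta_rot":[-0.0,0.0,0.0302],"hand":1},{"slide":[-0.509,0.216,-0.119],"delta_rot":[-0.0001,0.0001,0.0301],"hand":1},{"slide":[-0.487,0.263,-0.119],"delta_rot":[-0.0,0.0,0.0302],"hand":1},{"slide":[-0.46,0.308,-0.118],"delta_rot":[-0.0001,0.0001,0.0301],"hand":1}]
```

```bash
python3 - <<'E'
from h import *
o,p,R=pose()
plan(p,R,[.35,.06,.31],down(1.163-1.42),10,1,2)
E
```

```text
[{"slide":[-0.6,-0.76,-0.16],"delta_rot":[-0.0,0.0,0.0452],"hand":1},{"slide":[-0.7,-0.67,-0.16],"delta_rot":[-0.0,0.0,0.0452],"hand":1},{"slide":[-0.78,-0.56,-0.16],"delta_rot":[-0.0,0.0,0.0452],"hand":1},{"slide":[-0.86,-0.45,-0.16],"delta_rot":[-0.0,0.0,0.0452],"hand":1},{"slide":[-0.91,-0.32,-0.16],"delta_rot":[-0.0001,0.0001,0.0452],"hand":1}]
[{"slide":[-0.95,-0.19,-0.16],"delta_rot":[-0.0,0.0,0.0452],"hand":1},{"slide":[-0.96,-0.06,-0.16],"delta_rot":[-0.0001,0.0001,0.0452],"hand":1},{"slide":[-0.96,0.08,-0.15],"delta_rot":[-0.0,0.0,0.0452],"hand":1},{"slide":[-0.94,0.22,-0.16],"delta_rot":[-0.0001,0.0001,0.0452],"hand":1},{"slide":[-0.91,0.35,-0.15],"delta_rot":[-0.0,0.0,0.0452],"hand":1}]
```

Request:
{"api": "drive_tool", "payload": {
  "deltas": [
    {"slide": [-0.6,-0.76,-0.16],"delta_rot": [0,0,0.045],"hand": 1},
    {"slide": [-0.7,-0.67,-0.16],"delta_rot": [0,0,0.045],"hand": 1},
    {"slide": [-0.78,-0.56,-0.16],"delta_rot": [0,0,0.045],"hand": 1},
    {"slide": [-0.86,-0.45,-0.16],"delta_rot": [0,0,0.045],"hand": 1},
    {"slide": [-0.91,-0.32,-0.16],"delta_rot": [0,0,0.045],"hand": 1}
  ]
}}

```text
time_s: 0.78
eef_pos: [0.2898, 0.2928, 0.2714]
eef_rot: [0.0, 0.531, 0.848, -0.0]
wrist_force: [1.7, -0.5, 0.1]
opening: 0.998
```

Request:
{"api": "drive_tool", "payload": {
  "deltas": [
    {"slide": [-0.95,-0.19,-0.16],"delta_rot": [0,0,0.045],"hand": 1},
    {"slide": [-0.96,-0.06,-0.16],"delta_rot": [0,0,0.045],"hand": 1},
    {"slide": [-0.96,0.08,-0.15],"delta_rot": [0,0,0.045],"hand": 1},
    {"slide": [-0.94,0.22,-0.16],"delta_rot": [0,0,0.045],"hand": 1},
    {"slide": [-0.91,0.35,-0.15],"delta_rot": [0,0,0.045],"hand": 1}
  ]
}}

```text
time_s: 1.4
eef_pos: [0.3514, 0.059, 0.3106]
eef_rot: [0.0, 0.791, 0.611, 0.0]
wrist_force: [0.5, 0.2, 0.8]
opening: 0.998
```

```bash
python3 - <<'E'
from h import *
o,p,R=pose()
print(o["time_s"],o["q"].round(3),p,R.as_matrix().round(3).tolist(),o["wrist_force"])
plan(p,R,[.45,-.389,.18],down(-1.673),10,1,2)
E
```

```text
1.4 [-0.171 -0.42   1.988  0.     1.573  0.085] [0.35135632 0.05903975 0.31057338] [[0.253, 0.968, 0.001], [0.968, -0.253, 0.0], [0.0, 0.001, -1.0]] [0.53362178 0.21104375 0.76839002]
[{"slide":[-0.82,0.42,0.26],"delta_rot":[0.0,-0.0,0.0451],"hand":1},{"slide":[-0.75,0.53,0.26],"delta_rot":[0.0,-0.0,0.0451],"hand":1},{"slide":[-0.67,0.63,0.26],"delta_rot":[0.0,-0.0,0.0451],"hand":1},{"slide":[-0.57,0.72,0.26],"delta_rot":[0.0,-0.0,0.0451],"hand":1},{"slide":[-0.47,0.79,0.26],"delta_rot":[0.0,-0.0,0.0451],"hand":1}]
[{"slide":[-0.35,0.85,0.26],"delta_rot":[0.0,-0.0,0.0452],"hand":1},{"slide":[-0.23,0.89,0.26],"delta_rot":[0.0,-0.0001,0.0451],"hand":1},{"slide":[-0.1,0.91,0.26],"delta_rot":[0.0,-0.0,0.0452],"hand":1},{"slide":[0.03,0.91,0.27],"delta_rot":[0.0,-0.0001,0.0451],"hand":1},{"slide":[0.17,0.9,0.26],"delta_rot":[0.0,-0.0,0.0452],"hand":1}]
```

Request:
{"api": "drive_tool", "payload": {
  "deltas": [
    {"slide": [-0.82,0.42,0.26],"delta_rot": [0,0,0.045],"hand": 1},
    {"slide": [-0.75,0.53,0.26],"delta_rot": [0,0,0.045],"hand": 1},
    {"slide": [-0.67,0.63,0.26],"delta_rot": [0,0,0.045],"hand": 1},
    {"slide": [-0.57,0.72,0.26],"delta_rot": [0,0,0.045],"hand": 1},
    {"slide": [-0.47,0.79,0.26],"delta_rot": [0,0,0.045],"hand": 1}
  ]
}}

```text
time_s: 2.02
eef_pos: [0.402, -0.1652, 0.2448]
eef_rot: [0.0, 0.954, 0.299, 0.0]
wrist_force: [0.7, -0.1, 0.3]
opening: 1.002
```

Request:
{"api": "drive_tool", "payload": {
  "deltas": [
    {"slide": [-0.35,0.85,0.26],"delta_rot": [0,0,0.045],"hand": 1},
    {"slide": [-0.23,0.89,0.26],"delta_rot": [0,0,0.045],"hand": 1},
    {"slide": [-0.1,0.91,0.26],"delta_rot": [0,0,0.045],"hand": 1},
    {"slide": [0.03,0.91,0.26],"delta_rot": [0,0,0.045],"hand": 1},
    {"slide": [0.17,0.9,0.26],"delta_rot": [0,0,0.045],"hand": 1}
  ]
}}

```text
time_s: 2.65
eef_pos: [0.4529, -0.3883, 0.1794]
eef_rot: [-0.0, 0.999, -0.049, -0.0]
wrist_force: [0.2, -0.2, 0.6]
opening: 0.999
```

```bash
python3 - <<'E'
from h import *
from bench import ctrl
c=ctrl.camera("wrist");o,p,R=pose()
print(o["time_s"],o["q"].round(3),p,R.as_matrix().round(3).tolist(),o["wrist_force"])
im=c["frame"][:,:,::-1].copy()
u=np.array([.995,-.102,0]);v=np.array([.102,.995,0]);g=np.array([.478,-.389,0])
for a,b,z in [(115+12,0,.018),(0,30,.034),(0,-30,.034),(-35,30,.046),(-35,-30,.046),(-103,0,.046),(20,30,.027),(20,-30,.027)]:
    q=wproj(c,g+u*a/1000+v*b/1000+[0,0,z])[0];cv2.circle(im,tuple(int(x) for x in q.round()),2,(0,0,255),-1)
cv2.imwrite("pics/w1.png",im);pickle.dump(c,open("w1.pkl","wb"))
plan(p,R,[.478,-.389,.06],down(-1.673),5,1,2)
E
```

```text
2.7 [-0.912  0.286  1.594 -0.002  1.262  0.766] [ 0.4525394  -0.3928697   0.17706809] [[0.994, -0.107, -0.001], [-0.107, -0.994, -0.001], [-0.001, 0.001, -1.0]] [-3.01684773 -2.24760147  0.1329321 ]
[{"slide":[0.1,-0.03,0.47],"delta_rot":[0.0001,0.0001,-0.0003],"hand":1},{"slide":[0.1,-0.03,0.47],"delta_rot":[0.0,0.0001,-0.0003],"hand":1},{"slide":[0.1,-0.02,0.47],"delta_rot":[0.0001,0.0,-0.0003],"hand":1},{"slide":[0.1,-0.03,0.47],"delta_rot":[0.0,0.0001,-0.0003],"hand":1},{"slide":[0.1,-0.02,0.46],"delta_rot":[0.0001,0.0,-0.0003],"hand":1}]
```

View pics/w1.png

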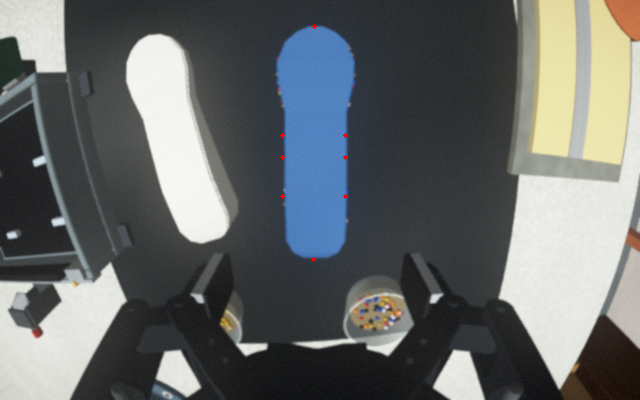

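Request:
{"api": "drive_tool", "payload": {
  "deltas": [
    {"slide": [0.1,0,0.47],"delta_rot": [0,0,0],"hand": 1},
    {"slide": [0.1,0,0.47],"delta_rot": [0,0,0],"hand": 1},
    {"slide": [0.1,0,0.47],"delta_rot": [0,0,0],"hand": 1},
    {"slide": [0.1,0,0.47],"delta_rot": [0,0,0],"hand": 1},
    {"slide": [0.1,0,0.47],"delta_rot": [0,0,0],"hand": 1}
  ]
}}

```text
time_s: 3.32
eef_pos: [0.4777, -0.389, 0.0618]
eef_rot: [-0.0, 0.999, -0.047, -0.0]
wrist_force: [0.3, -0.6, 0.5]
opening: 1.001
```

```bash
python3 - <<'E'
from h import *
from bench import ctrl
c=ctrl.camera("wrist");o,p,R=pose()
print(o["time_s"],o["q"].round(3),p,R.as_matrix().round(3).tolist(),o["wrist_force"])
cv2.imwrite("pics/w2.png",c["frame"][:,:,::-1])
plan(p,R,[.478,-.390,.003],down(-1.673),5,1,3)
E
```

```text
3.375 [-0.875  0.469  1.615  0.     1.063  0.788] [ 0.47661091 -0.38730084  0.05838715] [[0.996, -0.093, -0.003], [-0.093, -0.996, 0.004], [-0.004, -0.004, -1.0]] [-1.52125125  2.18214534 -2.42520718]
[{"slide":[0.007,0.011,0.221],"delta_rot":[-0.0002,0.0002,0.0006],"hand":1},{"slide":[0.007,0.011,0.222],"delta_rot":[-0.0003,0.0002,0.0006],"hand":1},{"slide":[0.007,0.011,0.222],"delta_rot":[-0.0002,0.0003,0.0006],"hand":1},{"slide":[0.007,0.01,0.221],"delta_rot":[-0.0003,0.0002,0.0005],"hand":1},{"slide":[0.007,0.011,0.222],"delta_rot":[-0.0002,0.0003,0.0006],"hand":1}]
```

View pics/w2.png

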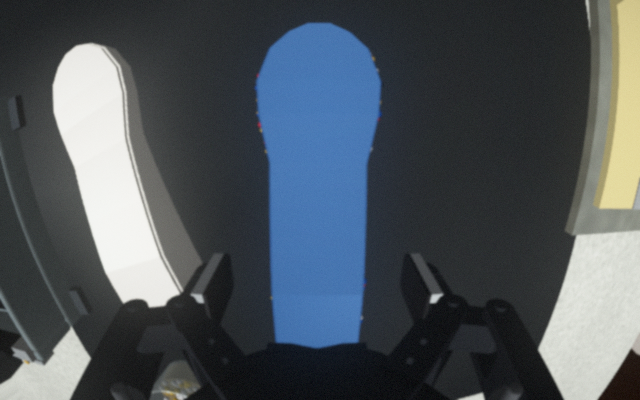

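Request:
{"api": "drive_tool", "payload": {
  "deltas": [
    {"slide": [0,0,0.26],"delta_rot": [0,0,0],"hand": 1},
    {"slide": [0,0,0.26],"delta_rot": [0,0,0],"hand": 1},
    {"slide": [0,0,0.26],"delta_rot": [0,0,0],"hand": 1},
    {"slide": [0,0,0.26],"delta_rot": [0,0,0],"hand": 1},
    {"slide": [0,0,0.12],"delta_rot": [0,0,0],"hand": 1}
  ]
}}

```text
time_s: 4.0
eef_pos: [0.4773, -0.3889, 0.0037]
eef_rot: [-0.0, 0.999, -0.047, -0.0]
wrist_force: [0.5, 0.3, -0.4]
opening: 1.003
```

Request:
{"api": "drive_tool", "payload": {
  "deltas": [
    {"slide": [0,0,0],"delta_rot": [0,0,0],"hand": 0.3},
    {"slide": [0,0,0],"delta_rot": [0,0,0],"hand": 0.3},
    {"slide": [0,0,0],"delta_rot": [0,0,0],"hand": 0.3},
    {"slide": [0,0,0],"delta_rot": [0,0,0],"hand": 0.3},
    {"slide": [0,0,0],"delta_rot": [0,0,0],"hand": 0.3}
  ]
}}

```text
time_s: 4.62
eef_pos: [0.478, -0.3896, 0.0052]
eef_rot: [0.0, 0.999, -0.047, 0.0]
wrist_force: [0.0, -0.8, 3.0]
opening: 0.692
```

Request:
{"api": "drive_tool", "payload": {
  "deltas": [
    {"slide": [0,0,-0.05],"delta_rot": [0,0,0],"hand": 0.3},
    {"slide": [0,0,-0.15],"delta_rot": [0,0,0],"hand": 0.3},
    {"slide": [0,0,-0.4],"delta_rot": [0,0,0],"hand": 0.3},
    {"slide": [0,0,-0.5],"delta_rot": [0,0,0],"hand": 0.3},
    {"slide": [0,0,-0.5],"delta_rot": [0,0,0],"hand": 0.3}
  ]
}}

```text
time_s: 5.25
eef_pos: [0.478, -0.3896, 0.087]
eef_rot: [0.0, 0.999, -0.047, 0.0]
wrist_force: [0.4, -0.2, -2.0]
opening: 0.69
```

```bash
python3 - <<'E'
from h import *
from bench import ctrl
c={n:ctrl.camera(n) for n in("wrist","scene")};o,p,R=pose()
print(o["time_s"],p,o["wrist_force"],o["torque"],o["opening"])
a=c["wrist"]["frame"];b=c["scene"]["frame"][60:260,120:440]
cv2.imwrite("pics/w3.png",np.hstack([cv2.resize(a,(400,250)),cv2.resize(b,(400,250))])[:,:,::-1])
E
```

```text
5.35 [ 0.47968222 -0.39156769  0.08953934] [-0.8335282  -0.44687523 -1.15668996] [-0.08071131 -0.05751514 -0.01764629] 0.69108379492565
```

View pics/w3.png

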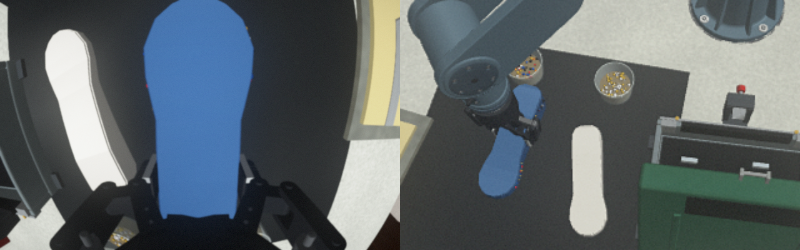

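```bash
python3 - <<'E'
from h import *
o,p,R=pose()
p=np.array([.478,-.3896,.087]);R=down(-1.665)
p,R=plan(p,R,[.42,-.32,.25],down(-1.665+.5),5,.3,2)
p,R=plan(p,R,[.40,-.25,.25],down(.0616-.4),5,.3,2)
p,R=plan(p,R,[.41,-.02,.23],down(.0616),5,.3,2)
E
```

```text
[{"slide":[-0.26,-0.26,-0.65],"delta_rot":[0.0,0.0,-0.0318],"hand":0.3},{"slide":[-0.23,-0.28,-0.65],"delta_rot":[0.0,0.0,-0.0318],"hand":0.3},{"slide":[-0.2,-0.3,-0.65],"delta_rot":[0.0,0.0,-0.0319],"hand":0.3},{"slide":[-0.17,-0.32,-0.66],"delta_rot":[0.0,0.0,-0.0318],"hand":0.3},{"slide":[-0.14,-0.33,-0.65],"delta_rot":[0.0,0.0,-0.0319],"hand":0.3}]
[{"slide":[0.04,-0.29,0.0],"delta_rot":[0.0,0.0,-0.0526],"hand":0.3},{"slide":[0.08,-0.28,0.0],"delta_rot":[0.0,0.0,-0.0526],"hand":0.3},{"slide":[0.13,-0.26,0.0],"delta_rot":[0.0,0.0,-0.0526],"hand":0.3},{"slide":[0.17,-0.24,0.0],"delta_rot":[0.0,0.0,-0.0526],"hand":0.3},{"slide":[0.21,-0.2,0.0],"delta_rot":[0.0,0.0,-0.0527],"hand":0.3}]
[{"slide":[0.88,-0.27,0.08],"delta_rot":[0.0,0.0,-0.0255],"hand":0.3},{"slide":[0.9,-0.2,0.08],"delta_rot":[0.0,0.0,-0.0254],"hand":0.3},{"slide":[0.91,-0.12,0.08],"delta_rot":[0.0,0.0,-0.0255],"hand":0.3},{"slide":[0.92,-0.05,0.08],"delta_rot":[0.0,0.0,-0.0254],"hand":0.3},{"slide":[0.92,0.02,0.08],"delta_rot":[0.0,0.0,-0.0255],"hand":0.3}]
```

Request:
{"api": "drive_tool", "payload": {
  "deltas": [
    {"slide": [-0.26,-0.26,-0.65],"delta_rot": [0,0,-0.0318],"hand": 0.3},
    {"slide": [-0.23,-0.28,-0.65],"delta_rot": [0,0,-0.0318],"hand": 0.3},
    {"slide": [-0.2,-0.3,-0.65],"delta_rot": [0,0,-0.0318],"hand": 0.3},
    {"slide": [-0.17,-0.32,-0.65],"delta_rot": [0,0,-0.0318],"hand": 0.3},
    {"slide": [-0.14,-0.33,-0.65],"delta_rot": [0,0,-0.0318],"hand": 0.3}
  ]
}}

```text
time_s: 5.98
eef_pos: [0.419, -0.319, 0.2479]
eef_rot: [-0.0, 0.979, 0.203, -0.0]
wrist_force: [0.1, 0.1, -2.2]
opening: 0.686
```

Request:
{"api": "drive_tool", "payload": {
  "deltas": [
    {"slide": [0.04,-0.29,0],"delta_rot": [0,0,-0.0526],"hand": 0.3},
    {"slide": [0.08,-0.28,0],"delta_rot": [0,0,-0.0526],"hand": 0.3},
    {"slide": [0.13,-0.26,0],"delta_rot": [0,0,-0.0526],"hand": 0.3},
    {"slide": [0.17,-0.24,0],"delta_rot": [0,0,-0.0526],"hand": 0.3},
    {"slide": [0.21,-0.2,0],"delta_rot": [0,0,-0.0526],"hand": 0.3}
  ]
}}

```text
time_s: 6.6
eef_pos: [0.3994, -0.2489, 0.2469]
eef_rot: [-0.0, 0.815, 0.58, -0.0]
wrist_force: [-1.5, 0.1, -1.7]
opening: 0.694
```

Request:
{"api": "drive_tool", "payload": {
  "deltas": [
    {"slide": [0.6,-0.16,0.05],"delta_rot": [0,0,-0.0255],"hand": 0.3},
    {"slide": [0.6,-0.13,0.05],"delta_rot": [0,0,-0.0255],"hand": 0.3},
    {"slide": [0.6,-0.08,0.05],"delta_rot": [0,0,-0.0255],"hand": 0.3},
    {"slide": [0.6,-0.03,0.05],"delta_rot": [0,0,-0.0255],"hand": 0.3},
    {"slide": [0.6,0.02,0.05],"delta_rot": [0,0,-0.0255],"hand": 0.3}
  ]
}}

```text
time_s: 7.22
eef_pos: [0.4077, -0.0967, 0.2345]
eef_rot: [-0.0, 0.684, 0.729, 0.0]
wrist_force: [0.4, -0.2, -2.1]
opening: 0.685
```

```bash
python3 - <<'E'
from h import *
p=np.array([.403,-.113,.2375]);o,p,R=pose();print(p,R.as_matrix().round(4).tolist(),o["q"])
p,R=plan(p,R,[.4755,.0285,.15],down(.0616),10,.3,2)
E
```

```text
[ 0.40766774 -0.09670986  0.23445002] [[-0.0643, 0.9979, -0.0001], [0.9979, 0.0643, 0.0001], [0.0001, -0.0001, -1.0]] [-5.17984162e-01 -1.91750294e-01  1.97119641e+00  8.03168349e-05
  1.36229210e+00 -5.82301269e-01]
[{"slide":[0.24,0.15,0.17],"delta_rot":[-0.0,-0.0,0.0001],"hand":0.3},{"slide":[0.24,0.15,0.17],"delta_rot":[-0.0,-0.0,0.0001],"hand":0.3},{"slide":[0.24,0.15,0.17],"delta_rot":[-0.0,-0.0,0.0001],"hand":0.3},{"slide":[0.24,0.15,0.17],"delta_rot":[-0.0,-0.0,0.0001],"hand":0.3},{"slide":[0.24,0.15,0.17],"delta_rot":[-0.0,-0.0,0.0001],"hand":0.3}]
[{"slide":[0.24,0.15,0.17],"delta_rot":[-0.0,-0.0,0.0001],"hand":0.3},{"slide":[0.24,0.15,0.17],"delta_rot":[-0.0,-0.0,0.0001],"hand":0.3},{"slide":[0.24,0.15,0.17],"delta_rot":[-0.0,-0.0,0.0001],"hand":0.3},{"slide":[0.25,0.16,0.16],"delta_rot":[-0.0,-0.0,0.0],"hand":0.3},{"slide":[0.24,0.15,0.17],"delta_rot":[-0.0,-0.0,0.0001],"hand":0.3}]
```

Request:
{"api": "drive_tool", "payload": {
  "deltas": [
    {"slide": [0.48,0.15,0.1],"delta_rot": [0,0,0],"hand": 0.3},
    {"slide": [0.48,0.3,0.1],"delta_rot": [0,0,0],"hand": 0.3},
    {"slide": [0.48,0.35,0.2],"delta_rot": [0,0,0],"hand": 0.3},
    {"slide": [0.48,0.35,0.3],"delta_rot": [0,0,0],"hand": 0.3},
    {"slide": [0.48,0.35,0.3],"delta_rot": [0,0,0],"hand": 0.3}
  ]
}}

```text
time_s: 7.85
eef_pos: [0.4756, 0.0275, 0.1842]
eef_rot: [0.0, 0.685, 0.729, -0.0]
wrist_force: [0.6, -0.0, -1.3]
opening: 0.692
```

```bash
python3 - <<'E'
from h import *
from bench import ctrl
o,p,R=pose();print(o["time_s"],p,R.as_matrix().round(4).tolist(),o["wrist_force"])
pickle.dump((p,R.as_matrix()),open("hp.pkl","wb"))
c={n:ctrl.camera(n) for n in("wrist","top","scene")};pickle.dump(c,open("c4.pkl","wb"))
cv2.imwrite("pics/w4.png",np.hstack([cv2.resize(c["wrist"]["frame"],(400,250)),cv2.resize(c["scene"]["frame"],(400,250))])[:,:,::-1])
crop(c["top"]["frame"],140,80,340,300,2.6,"pics/t4.png")
E
```

```text
7.85 [0.47563589 0.02753038 0.18417948] [[-0.0619, 0.9981, 0.0001], [0.9981, 0.0619, -0.0001], [-0.0001, 0.0001, -1.0]] [ 0.63739866 -0.03031706 -1.31695833]
```

View pics/w4.png

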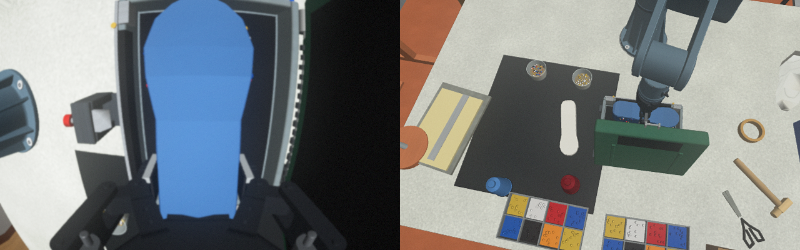

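View pics/t4.png

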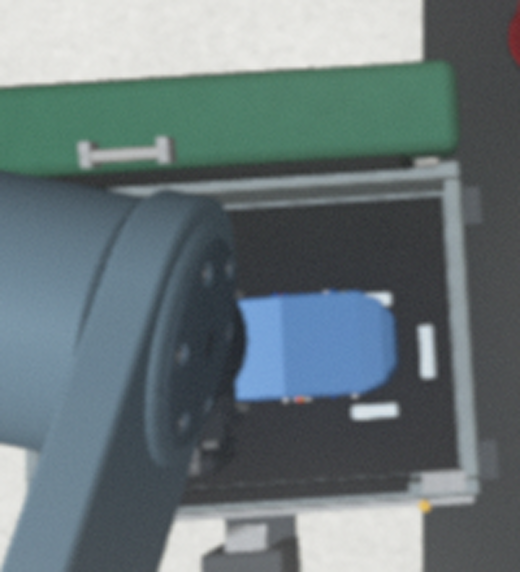

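```bash
python3 - <<'E'
from h import *
c=pickle.load(open("c4.pkl","rb"));t=c["top"]
for z in(.3,.35,.4,.45,.5):
    print(z,[plane(t,(140+u/2.6,80+v/2.6),z)[:2].round(3).tolist() for u,v in [(140,185),(40,172),(200,195),(0,172)]])
# cover front-lower edge: zoom (110,178),(455,150) 
print([plane(t,(140+u/2.6,80+v/2.6),.33)[:2].round(3).tolist() for u,v in [(100,170),(450,152)]])
# wedge check in wrist & top
p,R=pickle.load(open("hp.pkl","rb")); off=.0045
def W(a,b,h): return p+R@np.array([a,b,0])+np.array([0,0,h-off])
im=c["wrist"]["frame"].copy()
for q in [W(.127,0,.009),W(.115,0,.018),W(0,.03,.034),W(0,-.03,.034),W(.09,.038,.018),W(.09,-.038,.018)]:
    uv=wproj(c["wrist"],q)[0];print(uv.round(1));cv2.circle(im,tuple(int(x) for x in uv.round()),2,(255,0,0),-1)
cv2.imwrite("pics/w5.png",im[:,:,::-1])
i2=t["frame"].copy()
for q in [W(-.103,0,.046),W(-.035,.03,.046),W(-.035,-.03,.046),W(-.07,.03,.046),W(-.07,-.03,.046)]:
    uv=proj(t,q)[0];print(uv.round(1));i2[int(round(uv[1])),int(round(uv[0]))]=(255,0,0)
crop(i2,220,170,320,260,6,"pics/t5.png")
E
```

```text
0.3 [[0.557, 0.051], [0.564, 0.103], [0.551, 0.02], [0.564, 0.124]]
0.35 [[0.546, 0.036], [0.553, 0.083], [0.541, 0.008], [0.553, 0.101]]
0.4 [[0.536, 0.02], [0.542, 0.062], [0.531, -0.005], [0.542, 0.079]]
0.45 [[0.525, 0.004], [0.53, 0.042], [0.522, -0.018], [0.531, 0.056]]
0.5 [[0.515, -0.011], [0.519, 0.021], [0.512, -0.031], [0.519, 0.034]]
[[0.558, 0.062], [0.566, -0.109]]
[315.3  -4.5]
[315.3  15.3]
[382.4 286.2]
[248.8 286.3]
[406.2  76.8]
[224.6  77. ]
[292.  209.6]
[245.9 192.8]
[247.9 232.6]
[269.1 191.3]
[271.2 231. ]
```

View pics/w5.png

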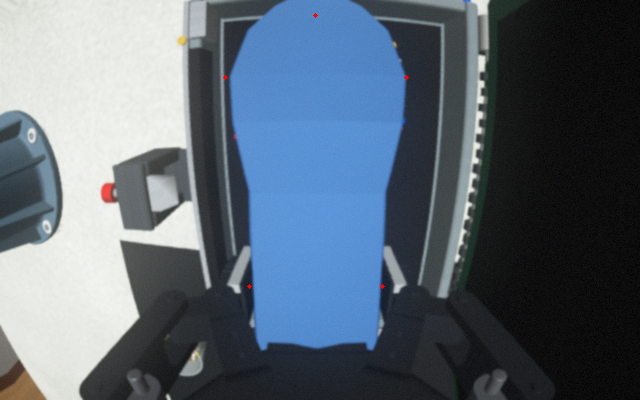

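View pics/t5.png

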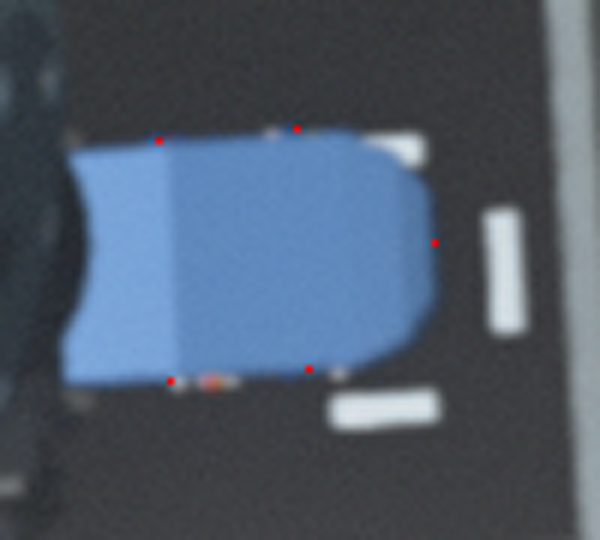

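Request:
{"api": "drive_tool", "payload": {
  "deltas": [
    {"slide": [0.02,0,0.4],"delta_rot": [0,0,0],"hand": 0.3},
    {"slide": [0,0,0.4],"delta_rot": [0,0,0],"hand": 0.3},
    {"slide": [0,0,0.4],"delta_rot": [0,0,0],"hand": 0.3},
    {"slide": [0,0,0.4],"delta_rot": [0,0,0],"hand": 0.3},
    {"slide": [0,0,0.3],"delta_rot": [0,0,0],"hand": 0.3}
  ]
}}

```text
time_s: 8.62
eef_pos: [0.4751, 0.0269, 0.0894]
eef_rot: [0.0, 0.685, 0.728, -0.0]
wrist_force: [-0.6, -0.4, -1.9]
opening: 0.692
```

Request:
{"api": "drive_tool", "payload": {
  "deltas": [
    {"slide": [0,0,0.3],"delta_rot": [0,0,0],"hand": 0.3},
    {"slide": [0,0,0.25],"delta_rot": [0,0,0],"hand": 0.3},
    {"slide": [0,0,0.2],"delta_rot": [0,0,0],"hand": 0.3},
    {"slide": [0,0,0.15],"delta_rot": [0,0,0],"hand": 0.3},
    {"slide": [0,0,0],"delta_rot": [0,0,0],"hand": 0.3}
  ]
}}

```text
time_s: 9.25
eef_pos: [0.475, 0.0277, 0.0443]
eef_rot: [-0.0, 0.685, 0.729, -0.0]
wrist_force: [0.7, -0.2, -1.9]
opening: 0.692
```

```bash
python3 - <<'E'
from h import *
from bench import ctrl
o,p,R=pose();print(o["time_s"],p,R.as_matrix().round(4).tolist(),o["wrist_force"],o["torque"])
c={n:ctrl.camera(n) for n in("wrist","top","scene")}
cv2.imwrite("pics/w6.png",np.hstack([cv2.resize(c["wrist"]["frame"],(400,250)),cv2.resize(c["scene"]["frame"][60:260,240:560],(400,250))])[:,:,::-1])
crop(c["top"]["frame"],140,80,340,300,2.6,"pics/t6.png")
E
```

```text
9.25 [0.47501194 0.02769154 0.04426558] [[-0.0619, 0.9981, -0.0011], [0.9981, 0.0619, 0.0002], [0.0003, -0.001, -1.0]] [ 0.67241658 -0.20733381 -1.86166814] [ 0.0693286   0.01221    -0.00323525]
```

View pics/w6.png

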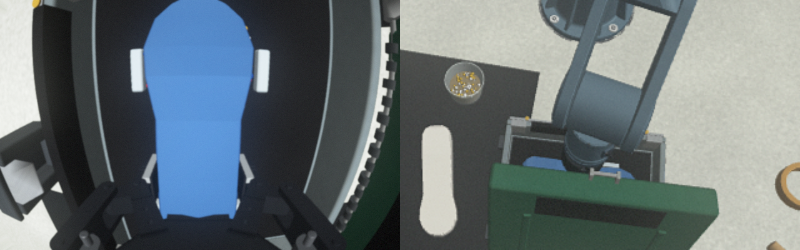

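View pics/t6.png

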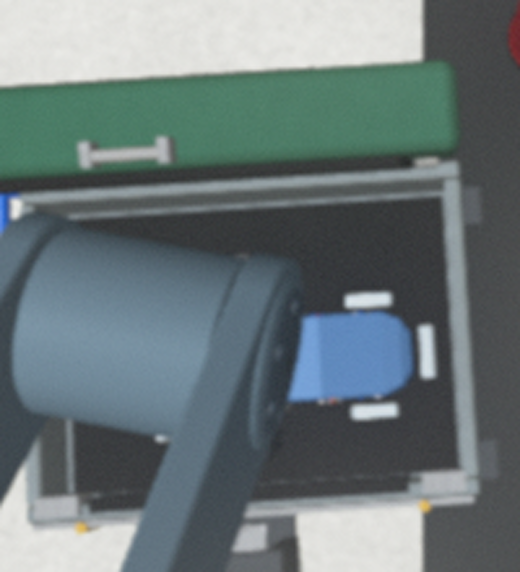

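```bash
python3 - <<'E'
from h import *
from bench import ctrl
c=ctrl.camera("top");im=c["frame"];o,p,R=pose();print(p,o["wrist_force"])
crop(im,240,185,320,250,8,"pics/t7.png")
y=np.array([-.0616,.998,0]);b=np.array([.475,.0405,.03])
def ph(X):d=X-b;return (d@y*1000).round(1),(d@np.array([.998,.0616,0])*1000).round(1)
print("stop c",ph(plane(c,(303.8,214.7),.042)))
for z in(.04,.06,.075,.086): print(z,ph(plane(c,(298.5,216.5),z)))
print("stop inner",ph(plane(c,(301,214.7),.042)))
print("grip",ph(p))
E
```

```text
[0.47583904 0.02751357 0.04524139] [ 0.19867481 -0.33953653 -2.82464299]
stop c (np.float64(-126.8), np.float64(0.1))
0.04 (np.float64(-116.1), np.float64(-2.7))
0.06 (np.float64(-117.0), np.float64(-3.6))
0.075 (np.float64(-117.8), np.float64(-4.3))
0.086 (np.float64(-118.3), np.float64(-4.8))
stop inner (np.float64(-121.3), np.float64(0.4))
grip (np.float64(-13.0), np.float64(0.0))
```

View pics/t7.png

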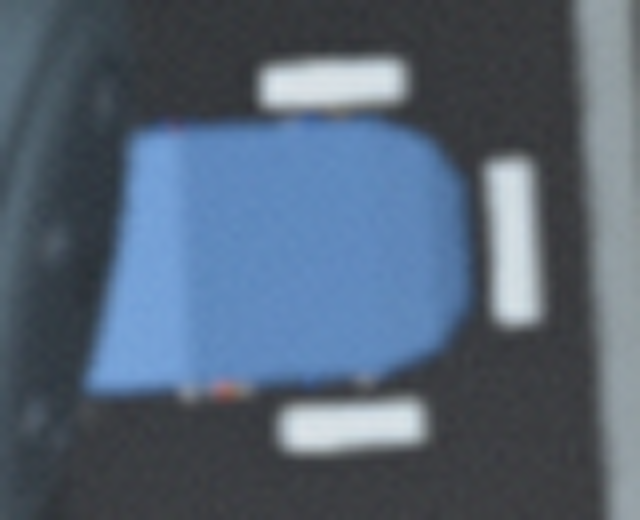

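Request:
{"api": "drive_tool", "payload": {
  "deltas": [
    {"slide": [0.03,0.015,0.04],"delta_rot": [0,0,0],"hand": 0.3},
    {"slide": [0,0,0.04],"delta_rot": [0,0,0],"hand": 0.3},
    {"slide": [0,0,0.04],"delta_rot": [0,0,0],"hand": 0.3},
    {"slide": [0,0,0.03],"delta_rot": [0,0,0],"hand": 0.3},
    {"slide": [0,0,0.0],"delta_rot": [0,0,0],"hand": 0.3}
  ]
}}

```text
time_s: 10.07
eef_pos: [0.4759, 0.0291, 0.0371]
eef_rot: [-0.0, 0.685, 0.729, -0.0]
wrist_force: [-1.2, -0.1, -1.2]
opening: 0.684
```

Request:
{"api": "drive_tool", "payload": {
  "deltas": [
    {"slide": [0,0,0.015],"delta_rot": [0,0,0],"hand": 0.3},
    {"slide": [0,0,0.015],"delta_rot": [0,0,0],"hand": 0.3},
    {"slide": [0,0,0.015],"delta_rot": [0,0,0],"hand": 0.3},
    {"slide": [0,0,0.0],"delta_rot": [0,0,0],"hand": 0.3},
    {"slide": [0,0,0.0],"delta_rot": [0,0,0],"hand": 0.3}
  ]
}}

```text
time_s: 10.7
eef_pos: [0.4761, 0.0291, 0.0352]
eef_rot: [0.0, 0.685, 0.729, 0.0]
wrist_force: [-2.0, 0.7, 1.7]
opening: 0.688
```

Request:
{"api": "drive_tool", "payload": {
  "deltas": [
    {"slide": [0,0,0],"delta_rot": [0,0,0],"hand": 0.75},
    {"slide": [0,0,0],"delta_rot": [0,0,0],"hand": 0.85},
    {"slide": [0,0,0],"delta_rot": [0,0,0],"hand": 1},
    {"slide": [0,0,0],"delta_rot": [0,0,0],"hand": 1},
    {"slide": [0,0,-0.1],"delta_rot": [0,0,0],"hand": 1}
  ]
}}

```text
time_s: 11.32
eef_pos: [0.4757, 0.0292, 0.0399]
eef_rot: [-0.0, 0.685, 0.729, -0.0]
wrist_force: [0.2, 0.6, 0.2]
opening: 0.999
```

Request:
{"api": "drive_tool", "payload": {
  "deltas": [
    {"slide": [0,0,-0.3],"delta_rot": [0,0,0],"hand": 1},
    {"slide": [0,0,-0.5],"delta_rot": [0,0,0],"hand": 1},
    {"slide": [0,0,-0.7],"delta_rot": [0,0,0],"hand": 1},
    {"slide": [0,0,-0.7],"delta_rot": [0,0,0],"hand": 1},
    {"slide": [0,-0.2,-0.7],"delta_rot": [0,0,0],"hand": 1}
  ]
}}

```text
time_s: 11.95
eef_pos: [0.4665, 0.0285, 0.1876]
eef_rot: [0.001, 0.685, 0.729, 0.001]
wrist_force: [0.2, -0.1, -0.2]
opening: 1.003
```

```bash
python3 - <<'E'
from h import *
from bench import ctrl
o,p,R=pose();print(o["time_s"],p,o["wrist_force"],o["opening"])
c={n:ctrl.camera(n) for n in("wrist","top","scene")}
cv2.imwrite("pics/w8.png",c["wrist"]["frame"][:,:,::-1])
crop(c["top"]["frame"],140,80,340,300,2.6,"pics/t8.png")
E
```

```text
11.95 [0.46647644 0.02845745 0.18756994] [ 0.19540421 -0.10005411 -0.19549698] 1.0029600593058856
```

View pics/w8.png

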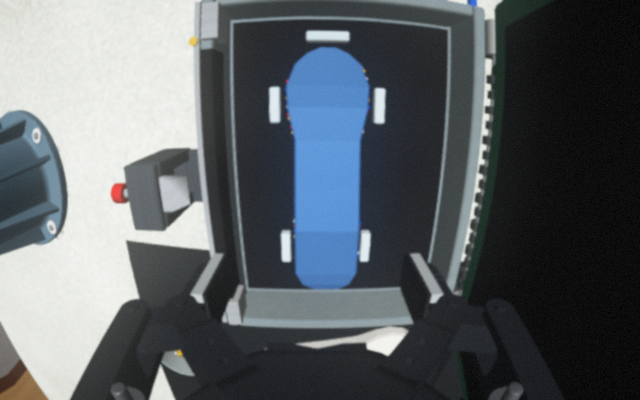

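View pics/t8.png

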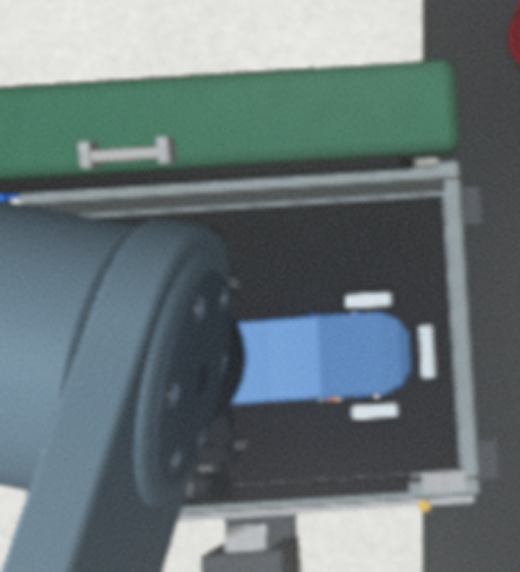

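Request:
{"api": "drive_tool", "payload": {
  "deltas": [
    {"slide": [0,-0.2,-0.8],"delta_rot": [0,0,0],"hand": 1},
    {"slide": [0,-0.2,-0.9],"delta_rot": [0,0,0],"hand": 0},
    {"slide": [0,-0.1,-1],"delta_rot": [0,0,0],"hand": 0},
    {"slide": [0,0,-1],"delta_rot": [0,0,0],"hand": 0},
    {"slide": [0,0,-1],"delta_rot": [0,0,0],"hand": 0}
  ]
}}

```text
time_s: 12.72
eef_pos: [0.4406, 0.0271, 0.4209]
eef_rot: [-0.0, 0.685, 0.729, -0.0]
wrist_force: [0.3, -0.2, 0.5]
opening: 0.143
```

```bash
cat >> h.py <<'E'
PS=.0616
def P(xp,yp,z): return np.array([.490+xp*np.cos(PS)-yp*np.sin(PS),.0414+xp*np.sin(PS)+yp*np.cos(PS),z])
def inP(X):
    d=np.array(X)-[.490,.0414,0];return np.array([d[0]*np.cos(PS)+d[1]*np.sin(PS),-d[0]*np.sin(PS)+d[1]*np.cos(PS),d[2]])
def tilt(a): return Rn.from_rotvec([-a*0,0,0])*down(PS)*Rn.from_rotvec([a,0,0])
E
python3 - <<'E'
from h import *
from bench import ctrl
o,p,R=pose();print(p,o["q"].round(3),inP(p),o["opening"])
c=ctrl.camera("wrist");t=ctrl.camera("top");cv2.imwrite("pics/w9.png",np.hstack([cv2.resize(x["frame"],(400,250)) for x in(c,t)])[:,:,::-1])
print(tilt(.5).as_matrix().round(3))
p,R=plan(p,R,P(.19,0,.43),tilt(0),5,0,2)
print(inP(p))
plan(p,R,P(.175,0,.33),tilt(.5),5,0,2)
E
```

```text
[0.44063114 0.02706771 0.42089173] [-0.209 -0.22   1.629  0.     1.734 -0.271] [-0.05015753 -0.01126591  0.42089173] 0.14316985866442555
[[-0.062  0.876 -0.479]
 [ 0.998  0.054 -0.03 ]
 [ 0.    -0.479 -0.878]]
[{"slide":[0.04,0.96,-0.04],"delta_rot":[-0.0001,-0.0,0.0],"hand":0},{"slide":[0.05,0.96,-0.04],"delta_rot":[-0.0001,-0.0,0.0],"hand":0},{"slide":[0.04,0.96,-0.04],"delta_rot":[-0.0,-0.0,0.0],"hand":0},{"slide":[0.05,0.96,-0.03],"delta_rot":[-0.0001,-0.0001,0.0],"hand":0},{"slide":[0.04,0.96,-0.03],"delta_rot":[-0.0,-0.0,0.0001],"hand":0}]
[ 1.89845912e-01 -2.24237986e-04  4.29754961e-01]
[{"slide":[0.0,-0.06,0.4],"delta_rot":[0.0318,-0.0,-0.0],"hand":0},{"slide":[0.0,-0.02,0.4],"delta_rot":[0.0318,-0.0,-0.0],"hand":0},{"slide":[0.0,0.02,0.4],"delta_rot":[0.0318,-0.0,-0.0],"hand":0},{"slide":[0.0,0.06,0.4],"delta_rot":[0.0319,-0.0,-0.0],"hand":0},{"slide":[0.0,0.11,0.39],"delta_rot":[0.0318,-0.0,-0.0],"hand":0}]
```

View pics/w9.png

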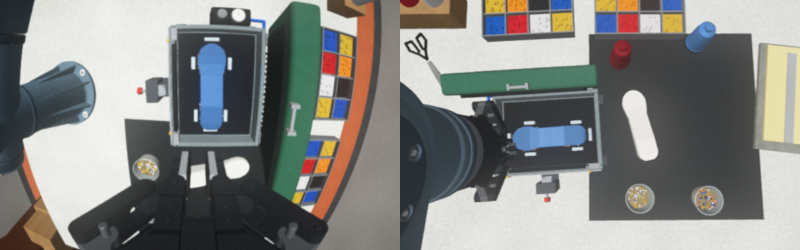

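Request:
{"api": "drive_tool", "payload": {
  "deltas": [
    {"slide": [0.05,0.9,-0.1],"delta_rot": [0,0,0],"hand": 0},
    {"slide": [0.05,0.95,-0.1],"delta_rot": [0,0,0],"hand": 0},
    {"slide": [0.05,0.95,0],"delta_rot": [0,0,0],"hand": 0},
    {"slide": [0.04,0.95,0],"delta_rot": [0,0,0],"hand": 0},
    {"slide": [0.04,0.95,0.04],"delta_rot": [0,0,0],"hand": 0}
  ]
}}

```text
time_s: 13.45
eef_pos: [0.6763, 0.0532, 0.4261]
eef_rot: [-0.001, 0.685, 0.729, -0.001]
wrist_force: [0.5, -0.5, 0.0]
opening: 0.003
```

Request:
{"api": "drive_tool", "payload": {
  "deltas": [
    {"slide": [0,0.1,0.4],"delta_rot": [0.03,0,0],"hand": 0},
    {"slide": [0,0.1,0.4],"delta_rot": [0.03,0,0],"hand": 0},
    {"slide": [0,0.1,0.4],"delta_rot": [0.03,0,0],"hand": 0},
    {"slide": [0,0.1,0.4],"delta_rot": [0.03,0,0],"hand": 0},
    {"slide": [0,0.1,0.4],"delta_rot": [0.03,0,0],"hand": 0}
  ]
}}

```text
time_s: 14.08
eef_pos: [0.6804, 0.0533, 0.3234]
eef_rot: [-0.162, 0.665, 0.708, -0.172]
wrist_force: [0.2, 0.0, 0.5]
opening: -0.005
```

```bash
python3 - <<'E'
from h import *
from bench import ctrl
o,p,R=pose();z=R.as_matrix()[:,2];print(o["time_s"],p,o["q"].round(3),inP(p),o["wrist_force"],"a",np.arctan2(-z[0],-z[2]))
t=ctrl.camera("scene");crop(t["frame"],260,40,560,300,2.5,"pics/s10.png")
p,R=plan(p,R,P(.155,0,.31),tilt(.55),5,0,2)
E
```

```text
14.075 [0.68044415 0.05334447 0.32335755] [-0.067  0.753  0.704 -0.071  2.157 -0.154] [1.90818253e-01 1.97872215e-04 3.23357546e-01] [0.16675601 0.04395751 0.49377882] a 0.4760012650782179
[{"slide":[-0.0,-0.1,0.11],"delta_rot":[0.0047,-0.0,0.0],"hand":0},{"slide":[-0.0,-0.1,0.12],"delta_rot":[0.0047,-0.0,0.0],"hand":0},{"slide":[-0.0,-0.1,0.12],"delta_rot":[0.0046,-0.0,0.0],"hand":0},{"slide":[-0.0,-0.1,0.11],"delta_rot":[0.0047,-0.0,0.0001],"hand":0},{"slide":[-0.0,-0.1,0.12],"delta_rot":[0.0046,-0.0,0.0],"hand":0}]
```

View pics/s10.png

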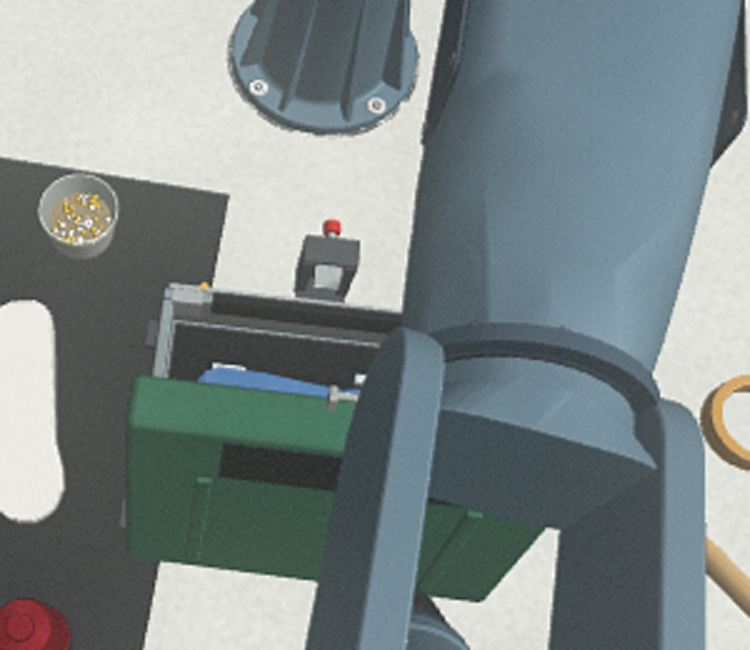

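Request:
{"api": "drive_tool", "payload": {
  "deltas": [
    {"slide": [0,-0.12,0.13],"delta_rot": [0.004,0,0],"hand": 0},
    {"slide": [0,-0.12,0.13],"delta_rot": [0.004,0,0],"hand": 0},
    {"slide": [0,-0.12,0.13],"delta_rot": [0.004,0,0],"hand": 0},
    {"slide": [0,-0.12,0.13],"delta_rot": [0.004,0,0],"hand": 0},
    {"slide": [0,-0.12,0.13],"delta_rot": [0.004,0,0],"hand": 0}
  ]
}}

```text
time_s: 14.75
eef_pos: [0.6383, 0.0507, 0.3124]
eef_rot: [-0.18, 0.661, 0.703, -0.192]
wrist_force: [-0.2, 0.1, -0.6]
opening: -0.001
```

```bash
cat >> h.py <<'E'
H=np.array([.12,.095])
def st():
    o,p,R=pose();z=R.as_matrix()[:,2];q=inP(p);a=np.arctan2(-(z[0]*np.cos(PS)+z[1]*np.sin(PS)),-z[2])
    r=np.array([q[0],q[2]])-H
    rad=np.hypot(*r); phi=np.arctan2(r[1],-r[0])   # angle of tcp about hinge
    F=o["wrist_force"];Fp=np.array([F[0]*np.cos(PS)+F[1]*np.sin(PS),F[2]])
    th=phi-np.arcsin(min(1,.045/rad))
    # at cover angle th: outward normal (sin,cos); along=(-cos,sin)
    n=np.array([np.sin(th),np.cos(th)])
    print("t",round(o["time_s"],2),"press",q.round(4),"a",round(a,3),"th(tip on face)",round(th,3),"along",round(r@np.array([-np.cos(th),np.sin(th)]),4),"Fn",round(Fp@n,2),"F",F.round(1),"q",o["q"].round(2))
    return o,p,R,q,a,th
E
python3 -c "
from h import *
st()"
```

```text
t 14.75 press [1.486e-01 2.000e-04 3.124e-01] a 0.534 th(tip on face) 1.495 along 0.2146 Fn -0.26 F [-0.2  0.1 -0.6] q [-0.07  0.68  0.85 -0.08  2.14 -0.16]
```

```bash
cat >> h.py <<'E'
import json
def tip(th,al,a,t): 
    d=th-a; g=t*np.sin(abs(d)); r=H+al*np.array([-np.cos(th),np.sin(th)])+(.045+g)*np.array([np.sin(th),np.cos(th)]);return P(r[0],0,r[1])
def push(ths,al,t=.01,a0=.1,k=.32,start=None):
    o,p,R,q,a,th=st()
    if start is not None: p,R=tip(start,al,a,t),R
    for thn in ths:
        an=a0+k*thn; p2=tip(thn,al,an,t);R2=tilt(an)
        s=np.round(R.inv().apply(p2-p)/.05,3);w=np.round((R.inv()*R2).as_rotvec()/np.pi,4)
        p=p+R.apply(s*.05);R=R*Rn.from_rotvec(w*np.pi); print(s.tolist(),w.tolist())
E
python3 -c "
from h import *
push([1.48,1.45,1.42,1.39,1.36],.208)"
```

```text
t 14.75 press [1.486e-01 2.000e-04 3.124e-01] a 0.534 th(tip on face) 1.495 along 0.2146 Fn -0.26 F [-0.2  0.1 -0.6] q [-0.07  0.68  0.85 -0.08  2.14 -0.16]
[-0.003, 0.146, 0.041] [0.0128, 0.0001, 0.0]
[-0.0, -0.119, 0.056] [-0.0031, -0.0, 0.0]
[-0.0, -0.118, 0.058] [-0.0031, -0.0, 0.0]
[-0.0, -0.116, 0.06] [-0.003, -0.0, 0.0]
[-0.0, -0.116, 0.063] [-0.0031, -0.0, 0.0]
```

Request:
{"api": "drive_tool", "payload": {
  "deltas": [
    {"slide": [0,-0.1,0.07],"delta_rot": [0,0,0],"hand": 0},
    {"slide": [0,-0.1,0.07],"delta_rot": [0,0,0],"hand": 0},
    {"slide": [0,-0.1,0.07],"delta_rot": [0,0,0],"hand": 0},
    {"slide": [0,-0.05,0.035],"delta_rot": [0,0,0],"hand": 0},
    {"slide": [0,0,0],"delta_rot": [0,0,0],"hand": 0}
  ]
}}

```text
time_s: 15.38
eef_pos: [0.6175, 0.0495, 0.3103]
eef_rot: [-0.181, 0.661, 0.703, -0.192]
wrist_force: [0.4, -0.7, -0.1]
opening: 0.001
```

```bash
python3 -c "
from h import *
push([1.35,1.32,1.29,1.26,1.23],.208)
from bench import ctrl
c=ctrl.camera('wrist');cv2.imwrite('pics/w11.png',c['frame'][:,:,::-1])"
```

```text
t 15.38 press [1.278e-01 2.000e-04 3.103e-01] a 0.534 th(tip on face) 1.397 along 0.2107 Fn 0.3 F [ 0.4 -0.7 -0.1] q [-0.08  0.63  0.94 -0.08  2.1  -0.16]
[-0.004, -0.031, 0.039] [-0.0006, 0.0, 0.0001]
[0.0, -0.114, 0.066] [-0.0031, 0.0, -0.0]
[0.0, -0.112, 0.068] [-0.003, 0.0, -0.0]
[0.0, -0.111, 0.071] [-0.0031, 0.0, -0.0]
[0.0, -0.109, 0.073] [-0.003, 0.0, -0.0]
```

View pics/w11.png

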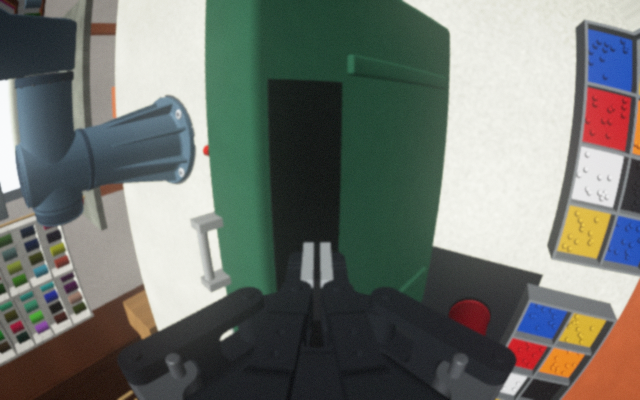

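Request:
{"api": "drive_tool", "payload": {
  "deltas": [
    {"slide": [0,-0.05,0.05],"delta_rot": [0,0,0],"hand": 0},
    {"slide": [0,-0.1,0.066],"delta_rot": [-0.003,0,0],"hand": 0},
    {"slide": [0,-0.112,0.068],"delta_rot": [-0.003,0,0],"hand": 0},
    {"slide": [0,-0.111,0.071],"delta_rot": [-0.003,0,0],"hand": 0},
    {"slide": [0,-0.109,0.073],"delta_rot": [-0.003,0,0],"hand": 0}
  ]
}}

```text
time_s: 16.05
eef_pos: [0.5892, 0.0477, 0.3076]
eef_rot: [-0.167, 0.664, 0.707, -0.178]
wrist_force: [6.1, 0.5, -1.6]
opening: 0.0
```

```bash
python3 -c "
from h import *
push([1.20,1.17,1.14,1.11,1.08],.208,start=1.23)"
```

```text
t 16.05 press [9.940e-02 1.000e-04 3.076e-01] a 0.493 th(tip on face) 1.262 along 0.2088 Fn 5.31 F [ 6.1  0.5 -1.6] q [-0.08  0.53  1.08 -0.08  2.02 -0.16]
[0.0, -0.108, 0.076] [-0.0028, 0.0001, 0.0001]
[0.0, -0.106, 0.077] [-0.003, -0.0, 0.0]
[0.0, -0.104, 0.08] [-0.0031, -0.0, 0.0]
[0.0, -0.103, 0.083] [-0.003, -0.0, 0.0]
[0.0, -0.101, 0.084] [-0.0031, -0.0, 0.0]
```

Request:
{"api": "drive_tool", "payload": {
  "deltas": [
    {"slide": [0,-0.108,0.076],"delta_rot": [-0.003,0,0],"hand": 0},
    {"slide": [0,-0.106,0.077],"delta_rot": [-0.003,0,0],"hand": 0},
    {"slide": [0,-0.104,0.08],"delta_rot": [-0.003,0,0],"hand": 0},
    {"slide": [0,-0.103,0.083],"delta_rot": [-0.003,0,0],"hand": 0},
    {"slide": [0,-0.101,0.084],"delta_rot": [-0.003,0,0],"hand": 0}
  ]
}}

```text
time_s: 16.68
eef_pos: [0.5562, 0.0456, 0.3021]
eef_rot: [-0.152, 0.668, 0.71, -0.162]
wrist_force: [4.2, 0.3, -0.5]
opening: 0.005
```

```bash
python3 -c "
from h import *
push([1.05,1.02,.99,.96,.93,.9,.87,.84,.81,.78],.208,start=1.08)"
```

```text
t 16.68 press [6.630e-02 1.000e-04 3.021e-01] a 0.448 th(tip on face) 1.105 along 0.2092 Fn 3.53 F [ 4.2  0.3 -0.5] q [-0.09  0.42  1.22 -0.07  1.94 -0.16]
[0.0, -0.099, 0.087] [-0.0037, 0.0, 0.0001]
[0.0, -0.097, 0.088] [-0.0031, 0.0, -0.0]
[0.0, -0.096, 0.091] [-0.003, 0.0, -0.0]
[0.0, -0.093, 0.093] [-0.0031, 0.0, -0.0]
[0.0, -0.092, 0.095] [-0.003, 0.0, -0.0]
[0.0, -0.089, 0.096] [-0.0031, 0.0, -0.0]
[0.0, -0.088, 0.099] [-0.0031, 0.0, -0.0]
[0.0, -0.085, 0.1] [-0.003, 0.0001, -0.0]
[0.0, -0.083, 0.103] [-0.0031, -0.0, -0.0]
[0.0, -0.081, 0.104] [-0.003, -0.0, -0.0]
```

Request:
{"api": "drive_tool", "payload": {
  "deltas": [
    {"slide": [0,-0.099,0.087],"delta_rot": [-0.003,0,0],"hand": 0},
    {"slide": [0,-0.097,0.088],"delta_rot": [-0.003,0,0],"hand": 0},
    {"slide": [0,-0.096,0.091],"delta_rot": [-0.003,0,0],"hand": 0},
    {"slide": [0,-0.093,0.093],"delta_rot": [-0.003,0,0],"hand": 0},
    {"slide": [0,-0.092,0.095],"delta_rot": [-0.003,0,0],"hand": 0}
  ]
}}

```text
time_s: 17.3
eef_pos: [0.5248, 0.0437, 0.2913]
eef_rot: [-0.137, 0.671, 0.714, -0.145]
wrist_force: [3.1, 0.0, 0.5]
opening: -0.003
```

Request:
{"api": "drive_tool", "payload": {
  "deltas": [
    {"slide": [0,-0.089,0.096],"delta_rot": [-0.003,0,0],"hand": 0},
    {"slide": [0,-0.088,0.099],"delta_rot": [-0.003,0,0],"hand": 0},
    {"slide": [0,-0.085,0.1],"delta_rot": [-0.003,0,0],"hand": 0},
    {"slide": [0,-0.083,0.103],"delta_rot": [-0.003,0,0],"hand": 0},
    {"slide": [0,-0.081,0.104],"delta_rot": [-0.003,0,0],"hand": 0}
  ]
}}

```text
time_s: 17.92
eef_pos: [0.4958, 0.0419, 0.276]
eef_rot: [-0.121, 0.674, 0.717, -0.128]
wrist_force: [3.8, -0.1, 1.1]
opening: 0.002
```

```bash
python3 -c "
from h import *
push([.75,.72,.69,.66,.63,.6,.575,.55,.525,.5],.208,start=.78)"
```

```text
t 17.93 press [5.80e-03 1.00e-04 2.76e-01] a 0.354 th(tip on face) 0.796 along 0.2092 Fn 3.46 F [ 3.8 -0.1  1.1] q [-0.11  0.23  1.49 -0.06  1.76 -0.18]
[0.0, -0.078, 0.105] [-0.0046, 0.0, 0.0001]
[0.0, -0.076, 0.108] [-0.0031, 0.0, -0.0]
[0.0, -0.075, 0.109] [-0.003, 0.0, -0.0]
[0.0, -0.072, 0.11] [-0.0031, 0.0, -0.0]
[0.0, -0.069, 0.112] [-0.003, 0.0, -0.0]
[0.0, -0.067, 0.114] [-0.0031, 0.0, -0.0]
[0.0, -0.054, 0.095] [-0.0025, 0.0, -0.0]
[0.0, -0.053, 0.097] [-0.0026, 0.0, -0.0]
[0.0, -0.051, 0.097] [-0.0025, 0.0, -0.0]
[0.0, -0.049, 0.099] [-0.0026, 0.0, -0.0]
```

Request:
{"api": "drive_tool", "payload": {
  "deltas": [
    {"slide": [0,-0.078,0.105],"delta_rot": [-0.004,0,0],"hand": 0},
    {"slide": [0,-0.076,0.108],"delta_rot": [-0.003,0,0],"hand": 0},
    {"slide": [0,-0.075,0.109],"delta_rot": [-0.003,0,0],"hand": 0},
    {"slide": [0,-0.072,0.11],"delta_rot": [-0.003,0,0],"hand": 0},
    {"slide": [0,-0.069,0.112],"delta_rot": [-0.003,0,0],"hand": 0}
  ]
}}

```text
time_s: 18.55
eef_pos: [0.4695, 0.0403, 0.2562]
eef_rot: [-0.104, 0.677, 0.72, -0.11]
wrist_force: [2.0, 0.5, 1.4]
opening: 0.002
```

Request:
{"api": "drive_tool", "payload": {
  "deltas": [
    {"slide": [0,-0.067,0.114],"delta_rot": [-0.003,0,0],"hand": 0},
    {"slide": [0,-0.054,0.095],"delta_rot": [-0.0025,0,0],"hand": 0},
    {"slide": [0,-0.053,0.097],"delta_rot": [-0.0025,0,0],"hand": 0},
    {"slide": [0,-0.051,0.097],"delta_rot": [-0.0025,0,0],"hand": 0},
    {"slide": [0,-0.049,0.099],"delta_rot": [-0.0025,0,0],"hand": 0}
  ]
}}

```text
time_s: 19.18
eef_pos: [0.4494, 0.039, 0.2361]
eef_rot: [-0.09, 0.679, 0.722, -0.096]
wrist_force: [1.9, 0.3, 1.5]
opening: 0.002
```

```bash
python3 -c "
from h import *
o,p,R,q,a,th=st()
push(np.arange(th-.025,th-.26,-.025),.208,start=th)"
```

```text
t 19.18 press [-4.070e-02  1.000e-04  2.361e-01] a 0.263 th(tip on face) 0.509 along 0.209 Fn 2.26 F [1.9 0.3 1.5] q [-0.14  0.1   1.72 -0.05  1.59 -0.2 ]
t 19.18 press [-4.070e-02  1.000e-04  2.361e-01] a 0.263 th(tip on face) 0.509 along 0.209 Fn 2.26 F [1.9 0.3 1.5] q [-0.14  0.1   1.72 -0.05  1.59 -0.2 ]
[0.0, -0.048, 0.099] [-0.0028, 0.0, 0.0001]
[0.0, -0.046, 0.1] [-0.0025, 0.0, -0.0]
[0.0, -0.044, 0.1] [-0.0026, 0.0, -0.0]
[0.0, -0.043, 0.101] [-0.0025, 0.0, -0.0]
[0.0, -0.04, 0.102] [-0.0026, 0.0, -0.0]
[0.0, -0.039, 0.103] [-0.0025, 0.0, -0.0]
[0.0, -0.037, 0.104] [-0.0025, 0.0, -0.0]
[0.0, -0.035, 0.104] [-0.0026, 0.0, -0.0]
[0.0, -0.034, 0.104] [-0.0025, 0.0, -0.0]
[0.0, -0.031, 0.105] [-0.0026, 0.0, -0.0]
```

Request:
{"api": "drive_tool", "payload": {
  "deltas": [
    {"slide": [0,-0.048,0.099],"delta_rot": [-0.0025,0,0],"hand": 0},
    {"slide": [0,-0.046,0.1],"delta_rot": [-0.0025,0,0],"hand": 0},
    {"slide": [0,-0.044,0.1],"delta_rot": [-0.0025,0,0],"hand": 0},
    {"slide": [0,-0.043,0.101],"delta_rot": [-0.0025,0,0],"hand": 0},
    {"slide": [0,-0.04,0.102],"delta_rot": [-0.0025,0,0],"hand": 0}
  ]
}}

```text
time_s: 19.8
eef_pos: [0.4326, 0.038, 0.2145]
eef_rot: [-0.077, 0.681, 0.724, -0.082]
wrist_force: [1.3, 0.6, 0.7]
opening: -0.001
```

Request:
{"api": "drive_tool", "payload": {
  "deltas": [
    {"slide": [0,-0.039,0.103],"delta_rot": [-0.0025,0,0],"hand": 0},
    {"slide": [0,-0.037,0.104],"delta_rot": [-0.0025,0,0],"hand": 0},
    {"slide": [0,-0.035,0.104],"delta_rot": [-0.0025,0,0],"hand": 0},
    {"slide": [0,-0.034,0.104],"delta_rot": [-0.0025,0,0],"hand": 0},
    {"slide": [0,-0.031,0.105],"delta_rot": [-0.0025,0,0],"hand": 0}
  ]
}}

```text
time_s: 20.42
eef_pos: [0.4187, 0.0371, 0.1909]
eef_rot: [-0.063, 0.682, 0.726, -0.067]
wrist_force: [2.1, 0.1, 0.9]
opening: -0.0
```

```bash
python3 -c "
from h import *
o,p,R,q,a,th=st()
push(np.arange(th-.02,th-.11,-.02),.208,start=th)
from bench import ctrl
c=ctrl.camera('scene');crop(c['frame'],280,60,560,300,2.5,'pics/s12.png')"
```

```text
t 20.43 press [-7.140e-02  1.000e-04  1.909e-01] a 0.185 th(tip on face) 0.253 along 0.2093 Fn 1.39 F [2.1 0.1 0.9] q [-0.16  0.01  1.89 -0.04  1.42 -0.22]
t 20.43 press [-7.140e-02  1.000e-04  1.909e-01] a 0.185 th(tip on face) 0.253 along 0.2093 Fn 1.39 F [2.1 0.1 0.9] q [-0.16  0.01  1.89 -0.04  1.42 -0.22]
[0.0, -0.023, 0.084] [-0.0033, 0.0, 0.0001]
[0.0, -0.022, 0.085] [-0.002, 0.0, -0.0]
[0.0, -0.022, 0.085] [-0.0021, 0.0, -0.0]
[0.0, -0.019, 0.086] [-0.002, 0.0, -0.0]
[0.0, -0.019, 0.085] [-0.002, 0.0, -0.0]
```

View pics/s12.png

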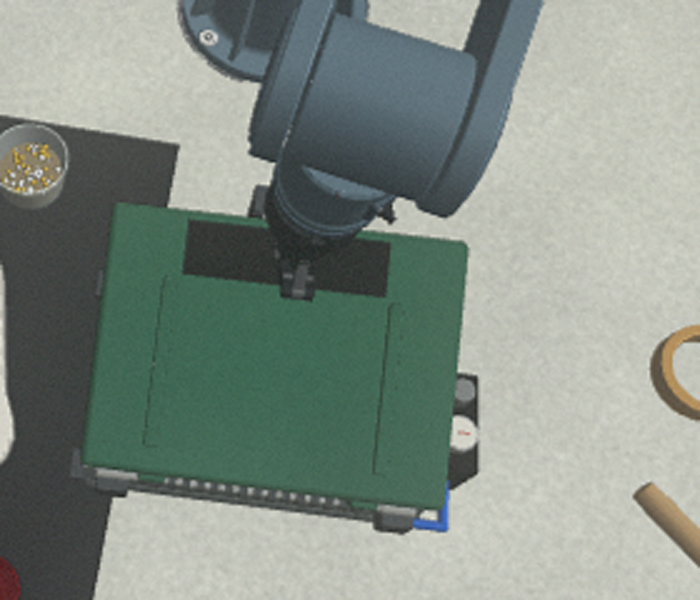

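Request:
{"api": "drive_tool", "payload": {
  "deltas": [
    {"slide": [0,-0.023,0.084],"delta_rot": [-0.002,0,0],"hand": 0},
    {"slide": [0,-0.022,0.085],"delta_rot": [-0.002,0,0],"hand": 0},
    {"slide": [0,-0.022,0.085],"delta_rot": [-0.002,0,0],"hand": 0},
    {"slide": [0,-0.019,0.086],"delta_rot": [-0.002,0,0],"hand": 0},
    {"slide": [0,-0.019,0.085],"delta_rot": [-0.002,0,0],"hand": 0}
  ]
}}

```text
time_s: 21.1
eef_pos: [0.4099, 0.0366, 0.1708]
eef_rot: [-0.053, 0.683, 0.727, -0.056]
wrist_force: [-0.2, 0.3, 2.5]
opening: -0.002
```

```bash
python3 -c "
from h import *
o,p,R,q,a,th=st()
push(np.arange(th-.01,th-.051,-.01),.208,start=th)"
```

```text
t 21.1 press [-8.020e-02  1.000e-04  1.708e-01] a 0.154 th(tip on face) 0.15 along 0.2093 Fn 2.41 F [-0.2  0.3  2.5] q [-0.17 -0.01  1.95 -0.04  1.35 -0.22]
t 21.1 press [-8.020e-02  1.000e-04  1.708e-01] a 0.154 th(tip on face) 0.15 along 0.2093 Fn 2.41 F [-0.2  0.3  2.5] q [-0.17 -0.01  1.95 -0.04  1.35 -0.22]
[0.0, -0.009, 0.041] [-0.0028, -0.0, 0.0001]
[0.0, -0.008, 0.041] [-0.001, -0.0, -0.0]
[0.0, -0.009, 0.04] [-0.001, -0.0, -0.0]
[0.0, -0.008, 0.041] [-0.001, -0.0, -0.0]
[0.0, -0.008, 0.04] [-0.001, -0.0, -0.0]
```

Request:
{"api": "drive_tool", "payload": {
  "deltas": [
    {"slide": [0,-0.009,0.04],"delta_rot": [-0.001,0,0],"hand": 0},
    {"slide": [0,-0.008,0.04],"delta_rot": [-0.001,0,0],"hand": 0},
    {"slide": [0,-0.008,0.04],"delta_rot": [-0.001,0,0],"hand": 0},
    {"slide": [0,-0.008,0.04],"delta_rot": [-0.001,0,0],"hand": 0},
    {"slide": [0,-0.008,0.04],"delta_rot": [-0.001,0,0],"hand": 0}
  ]
}}

```text
time_s: 21.72
eef_pos: [0.4066, 0.0364, 0.1614]
eef_rot: [-0.047, 0.683, 0.727, -0.05]
wrist_force: [-1.1, 0.3, 0.6]
opening: -0.002
```

```bash
python3 -c "
from h import *
st()"
```

```text
t 21.73 press [-8.350e-02  1.000e-04  1.614e-01] a 0.138 th(tip on face) 0.104 along 0.2093 Fn 0.46 F [-1.1  0.3  0.6] q [-0.18 -0.02  1.98 -0.03  1.32 -0.23]
```

Request:
{"api": "drive_tool", "payload": {
  "deltas": [
    {"slide": [0,-0.005,0.03],"delta_rot": [-0.001,0,0],"hand": 0},
    {"slide": [0,-0.005,0.03],"delta_rot": [-0.001,0,0],"hand": 0},
    {"slide": [0,-0.005,0.03],"delta_rot": [-0.001,0,0],"hand": 0},
    {"slide": [0,-0.005,0.03],"delta_rot": [-0.001,0,0],"hand": 0},
    {"slide": [0,-0.005,0.03],"delta_rot": [-0.001,0,0],"hand": 0}
  ]
}}

```text
time_s: 22.35
eef_pos: [0.4044, 0.0362, 0.1542]
eef_rot: [-0.042, 0.684, 0.727, -0.044]
wrist_force: [-0.0, 1.2, 0.7]
opening: 0.003
```

```bash
python3 -c "
from h import *
st()"
```

```text
t 22.35 press [-8.580e-02  1.000e-04  1.542e-01] a 0.122 th(tip on face) 0.068 along 0.2094 Fn 0.72 F [-0.   1.2  0.7] q [-0.18 -0.02  2.   -0.03  1.29 -0.23]
```

Request:
{"api": "drive_tool", "payload": {
  "deltas": [
    {"slide": [0,-0.003,0.024],"delta_rot": [-0.001,0,0],"hand": 0},
    {"slide": [0,-0.003,0.024],"delta_rot": [-0.001,0,0],"hand": 0},
    {"slide": [0,-0.003,0.024],"delta_rot": [-0.001,0,0],"hand": 0},
    {"slide": [0,-0.003,0.024],"delta_rot": [-0.001,0,0],"hand": 0},
    {"slide": [0,-0.003,0.024],"delta_rot": [-0.001,0,0],"hand": 0}
  ]
}}

```text
time_s: 22.98
eef_pos: [0.4029, 0.0361, 0.1486]
eef_rot: [-0.036, 0.684, 0.728, -0.039]
wrist_force: [-2.0, 0.6, 5.0]
opening: -0.001
```

Request:
{"api": "drive_tool", "payload": {
  "deltas": [
    {"slide": [0,-0.002,0.014],"delta_rot": [0,0,0],"hand": 0},
    {"slide": [0,-0.002,0.014],"delta_rot": [0,0,0],"hand": 0},
    {"slide": [0,-0.002,0.014],"delta_rot": [0,0,0],"hand": 0},
    {"slide": [0,-0.002,0.014],"delta_rot": [0,0,0],"hand": 0},
    {"slide": [0,0,0],"delta_rot": [0,0,0],"hand": 0}
  ]
}}

```text
time_s: 23.6
eef_pos: [0.4022, 0.0361, 0.1459]
eef_rot: [-0.036, 0.684, 0.728, -0.039]
wrist_force: [-1.4, 1.4, 5.2]
opening: 0.001
```

Request:
{"api": "drive_tool", "payload": {
  "deltas": [
    {"slide": [0,-0.002,0.014],"delta_rot": [0,0,0],"hand": 0},
    {"slide": [0,-0.002,0.014],"delta_rot": [0,0,0],"hand": 0},
    {"slide": [0,-0.002,0.014],"delta_rot": [0,0,0],"hand": 0},
    {"slide": [0,-0.002,0.014],"delta_rot": [0,0,0],"hand": 0},
    {"slide": [0,0,0],"delta_rot": [0,0,0],"hand": 0}
  ]
}}

```text
time_s: 24.22
eef_pos: [0.4016, 0.0361, 0.1432]
eef_rot: [-0.036, 0.684, 0.728, -0.039]
wrist_force: [-1.6, 1.6, 5.2]
opening: 0.001
```

Request:
{"api": "drive_tool", "payload": {
  "deltas": [
    {"slide": [0,-0.001,0.012],"delta_rot": [0,0,0],"hand": 0},
    {"slide": [0,-0.001,0.012],"delta_rot": [0,0,0],"hand": 0},
    {"slide": [0,-0.001,0.012],"delta_rot": [0,0,0],"hand": 0},
    {"slide": [0,-0.001,0.012],"delta_rot": [0,0,0],"hand": 0},
    {"slide": [0,0,0],"delta_rot": [0,0,0],"hand": 0}
  ]
}}

```text
time_s: 24.85
eef_pos: [0.4012, 0.036, 0.1409]
eef_rot: [-0.036, 0.684, 0.728, -0.039]
wrist_force: [-1.2, 1.3, 6.4]
opening: -0.0
```

Request:
{"api": "drive_tool", "payload": {
  "deltas": [
    {"slide": [0,-0.001,0.01],"delta_rot": [0,0,0],"hand": 0},
    {"slide": [0,0,0.01],"delta_rot": [0,0,0],"hand": 0},
    {"slide": [0,0,0.01],"delta_rot": [0,0,0],"hand": 0},
    {"slide": [0,0,0],"delta_rot": [0,0,0],"hand": 0},
    {"slide": [0,0,0],"delta_rot": [0,0,0],"hand": 0}
  ]
}}

```text
time_s: 25.48
eef_pos: [0.4008, 0.036, 0.1395]
eef_rot: [-0.037, 0.684, 0.728, -0.039]
wrist_force: [-3.0, 0.5, 7.9]
opening: -0.002
```

```bash
python3 -c "
from h import *
st()
from bench import ctrl
c=ctrl.camera('scene');crop(c['frame'],320,110,440,180,6,'pics/s13.png')
c=ctrl.camera('top');crop(c['frame'],190,230,270,330,6,'pics/t13.png')"
```

```text
t 25.48 press [-8.940e-02  1.000e-04  1.395e-01] a 0.107 th(tip on face) -0.003 along 0.2092 Fn 7.89 F [-3.   0.5  7.9] q [-0.19 -0.02  2.03 -0.03  1.24 -0.24]
```

View pics/s13.png

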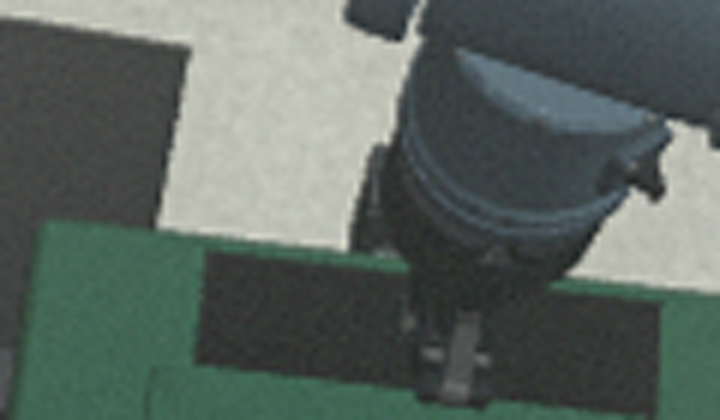

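Request:
{"api": "drive_tool", "payload": {
  "deltas": [
    {"slide": [0,0,0.01],"delta_rot": [0,0,0],"hand": 0},
    {"slide": [0,0,0.01],"delta_rot": [0,0,0],"hand": 0},
    {"slide": [0,0,0],"delta_rot": [0,0,0],"hand": 0},
    {"slide": [0,0,0],"delta_rot": [0,0,0],"hand": 0},
    {"slide": [0,0,0],"delta_rot": [0,0,0],"hand": 0}
  ]
}}

```text
time_s: 26.2
eef_pos: [0.4007, 0.036, 0.1387]
eef_rot: [-0.037, 0.684, 0.728, -0.039]
wrist_force: [-3.7, 0.4, 8.5]
opening: -0.001
```

Request:
{"api": "drive_tool", "payload": {
  "deltas": [
    {"slide": [0,0,0.01],"delta_rot": [0,0,0],"hand": 0},
    {"slide": [0,0,0.01],"delta_rot": [0,0,0],"hand": 0},
    {"slide": [0,0,0],"delta_rot": [0,0,0],"hand": 0},
    {"slide": [0,0,0],"delta_rot": [0,0,0],"hand": 0},
    {"slide": [0,0,0],"delta_rot": [0,0,0],"hand": 0}
  ]
}}

```text
time_s: 26.82
eef_pos: [0.4006, 0.036, 0.138]
eef_rot: [-0.037, 0.684, 0.728, -0.039]
wrist_force: [-4.2, 0.9, 11.7]
opening: 0.001
```

Request:
{"api": "drive_tool", "payload": {
  "deltas": [
    {"slide": [0,0,0.01],"delta_rot": [0,0,0],"hand": 0},
    {"slide": [0,0,0],"delta_rot": [0,0,0],"hand": 0},
    {"slide": [0,0,0],"delta_rot": [0,0,0],"hand": 0},
    {"slide": [0,0,0],"delta_rot": [0,0,0],"hand": 0},
    {"slide": [0,0,0],"delta_rot": [0,0,0],"hand": 0}
  ]
}}

```text
time_s: 27.45
eef_pos: [0.4007, 0.036, 0.1379]
eef_rot: [-0.037, 0.684, 0.728, -0.039]
wrist_force: [-5.6, 2.0, 14.6]
opening: -0.001
```

```bash
python3 -c "
from h import *
from bench import ctrl
st()
c=ctrl.camera('top');crop(c['frame'],190,230,270,330,6,'pics/t14.png')
c=ctrl.camera('wrist');cv2.imwrite('pics/w14.png',c['frame'][:,:,::-1]);st()"
```

```text
t 27.45 press [-8.950e-02  1.000e-04  1.379e-01] a 0.107 th(tip on face) -0.01 along 0.209 Fn 14.65 F [-5.6  2.  14.6] q [-0.19 -0.02  2.03 -0.03  1.23 -0.24]
t 27.55 press [-8.950e-02  1.000e-04  1.379e-01] a 0.107 th(tip on face) -0.01 along 0.2091 Fn 16.46 F [-6.4  1.  16.4] q [-0.19 -0.02  2.03 -0.03  1.23 -0.24]
```

View pics/t14.png

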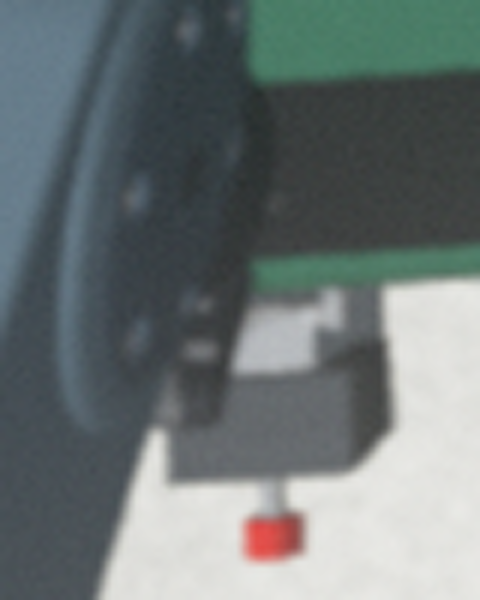

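View pics/w14.png

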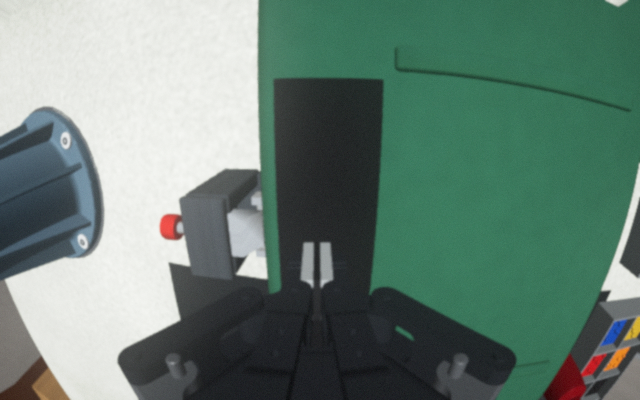

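```bash
python3 -c "
from h import *
a=cv2.imread('pics/t13.png');b=cv2.imread('pics/t14.png')
d=pickle.load(open('cam0.pkl','rb'))['top'];crop(d['frame'],190,230,270,330,6,'pics/t0c.png')
c=cv2.imread('pics/t0c.png')
cv2.imwrite('pics/cmp.png',np.hstack([x[250:600,150:420] for x in(c,a,b)]))"
```

```text
(no output)
```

View pics/cmp.png

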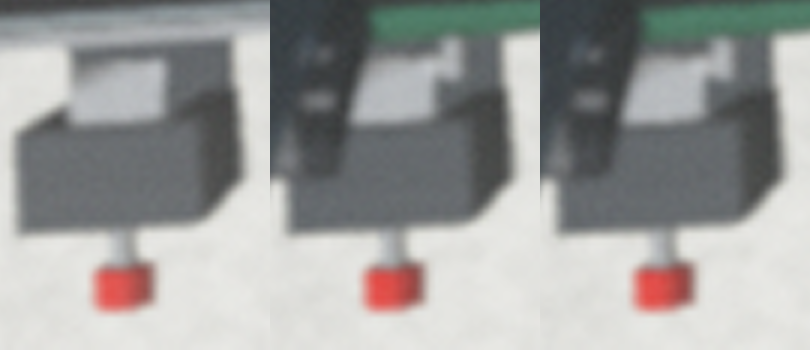

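Request:
{"api": "drive_tool", "payload": {
  "deltas": [
    {"slide": [0,0,-0.02],"delta_rot": [0,0,0],"hand": 0},
    {"slide": [0,0,-0.02],"delta_rot": [0,0,0],"hand": 0},
    {"slide": [0,0,0],"delta_rot": [0,0,0],"hand": 0},
    {"slide": [0,0,0],"delta_rot": [0,0,0],"hand": 0},
    {"slide": [0,0,0],"delta_rot": [0,0,0],"hand": 0}
  ]
}}

```text
time_s: 28.18
eef_pos: [0.4008, 0.036, 0.1392]
eef_rot: [-0.037, 0.684, 0.728, -0.039]
wrist_force: [-4.1, 0.7, 9.8]
opening: 0.001
```

Request:
{"api": "drive_tool", "payload": {
  "deltas": [
    {"slide": [0,0,-0.02],"delta_rot": [0,0,0],"hand": 0},
    {"slide": [0,0,-0.02],"delta_rot": [0,0,0],"hand": 0},
    {"slide": [0,0,0],"delta_rot": [0,0,0],"hand": 0},
    {"slide": [0,0,0],"delta_rot": [0,0,0],"hand": 0},
    {"slide": [0,0,0],"delta_rot": [0,0,0],"hand": 0}
  ]
}}

```text
time_s: 28.8
eef_pos: [0.401, 0.036, 0.1404]
eef_rot: [-0.037, 0.684, 0.728, -0.039]
wrist_force: [-0.1, -0.3, 0.4]
opening: 0.0
```

Request:
{"api": "drive_tool", "payload": {
  "deltas": [
    {"slide": [0,0,-0.1],"delta_rot": [0,0,0],"hand": 0},
    {"slide": [0,0,-0.3],"delta_rot": [0,0,0],"hand": 0},
    {"slide": [0,0,-0.6],"delta_rot": [0,0,0],"hand": 0},
    {"slide": [0,0,-0.9],"delta_rot": [0,0,0],"hand": 0},
    {"slide": [0,0,-0.9],"delta_rot": [0,0,0],"hand": 0}
  ]
}}

```text
time_s: 29.42
eef_pos: [0.4161, 0.037, 0.2823]
eef_rot: [-0.036, 0.684, 0.728, -0.039]
wrist_force: [0.8, 0.4, -0.2]
opening: -0.001
```

Request:
{"api": "drive_tool", "payload": {
  "deltas": [
    {"slide": [0.6,0,-0.9],"delta_rot": [0,0,0],"hand": 0},
    {"slide": [0.9,0,-0.5],"delta_rot": [0,0,0],"hand": 0},
    {"slide": [0.9,0,0],"delta_rot": [0,0,0],"hand": 0},
    {"slide": [0.9,0,0],"delta_rot": [0,0,0],"hand": 0},
    {"slide": [0.9,0,0],"delta_rot": [0,0,0],"hand": 0}
  ]
}}

```text
time_s: 30.05
eef_pos: [0.4102, 0.2485, 0.3508]
eef_rot: [-0.036, 0.684, 0.728, -0.038]
wrist_force: [0.6, 0.2, -0.7]
opening: 0.004
```

```bash
python3 -c "
from h import *
from bench import ctrl
c=ctrl.camera('top');cv2.imwrite('pics/t15.png',c['frame'][:,:,::-1]);crop(c['frame'],190,230,270,330,6,'pics/t15c.png')
d=ctrl.camera('scene');cv2.imwrite('pics/s15.png',d['frame'][:,:,::-1])
pickle.dump((c,d),open('c15.pkl','wb'));st()"
```

```text
t 30.15 press [-0.0675  0.2135  0.3505] a 0.106 th(tip on face) 0.795 along 0.3137 Fn 0.54 F [-0.2 -1.2  1. ] q [ 0.28 -0.04  1.61  0.02  1.68  0.22]
```

View pics/t15.png

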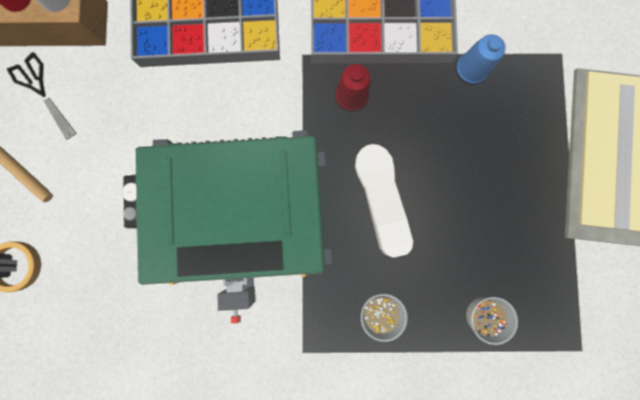

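View pics/s15.png

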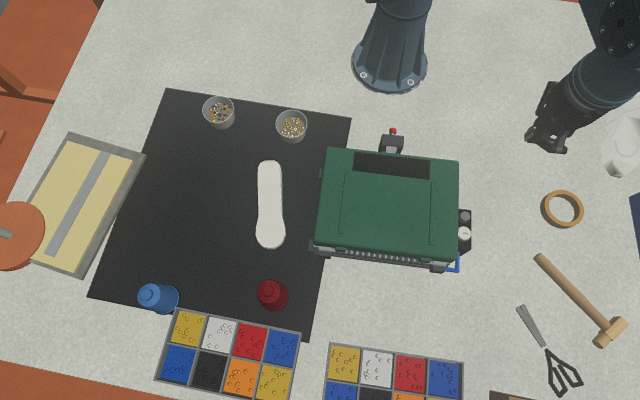

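View pics/t15c.png

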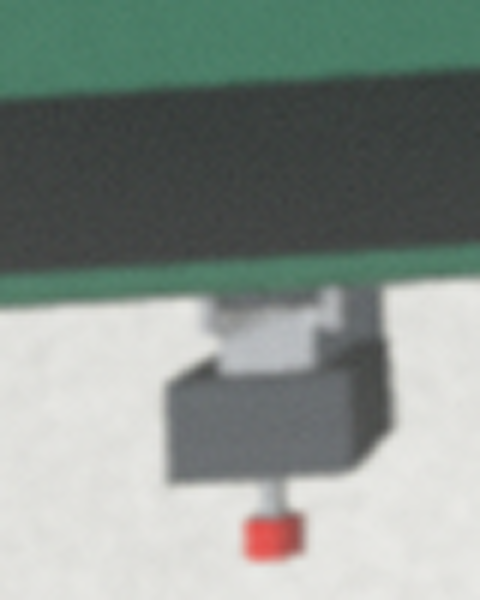

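Request:
{"api": "drive_tool", "payload": {
  "deltas": [
    {"slide": [0,0,0],"delta_rot": [0,0,0],"hand": 0},
    {"slide": [0,0,0],"delta_rot": [0,0,0],"hand": 0},
    {"slide": [0,0,0],"delta_rot": [0,0,0],"hand": 0},
    {"slide": [0,0,0],"delta_rot": [0,0,0],"hand": 0},
    {"slide": [0,0,0],"delta_rot": [0,0,0],"hand": 0}
  ]
}}

```text
time_s: 30.78
eef_pos: [0.4105, 0.2467, 0.3494]
eef_rot: [-0.037, 0.684, 0.727, -0.039]
wrist_force: [0.5, 0.1, 0.3]
opening: -0.004
```

```bash
python3 -c "
from h import *
from bench import ctrl
c=ctrl.camera('top');d=ctrl.camera('scene');c0,d0=pickle.load(open('c15.pkl','rb'))
for a,b in((c,c0),(d,d0)):
    e=cv2.absdiff(cv2.GaussianBlur(a['frame'],(5,5),0),cv2.GaussianBlur(b['frame'],(5,5),0)).max(2); print('changed px',(e>15).sum())
def strip(x,box):
    h=cv2.cvtColor(x['frame'],cv2.COLOR_RGB2HSV);m=((h[:,:,2]<80)&(h[:,:,1]<90)).astype(np.uint8);k=np.zeros_like(m);x0,y0,x1,y1=box;k[y0:y1,x0:x1]=m[y0:y1,x0:x1]
    ct=max(cv2.findContours(k,0,1)[0],key=cv2.contourArea);return cv2.boxPoints(cv2.minAreaRect(ct))
s=strip(c,(160,230,300,280));u=strip(d,(345,145,440,185))
print(s.round(1).tolist(),u.round(1).tolist())
s=s[np.argsort(s.sum(1))];u=u[np.argsort(u.sum(1))]
# s: TL(+x,+y) ... match: top right=-y, up=+x ; scene right=+y, down=+x
key=lambda q,sx,sy:q[np.argmax(sx*q[:,0]+sy*q[:,1])]
for n,sx,sy in (('+x+y',-1,-1.5),('+x-y',1,-1.5),('-x+y',-1,1.5),('-x-y',1,1.5)):
    X,e=tri([ray(c,key(s,sx,sy)),ray(d,key(u,-sx,-sy))]);print(n,inP(X).round(4),np.round(e,4))
"
```

```text
changed px 188
changed px 2229
[[176.3000030517578, 247.39999389648438], [280.79998779296875, 240.6999969482422], [282.6000061035156, 268.70001220703125], [178.1999969482422, 275.3999938964844]] [[351.5, 170.5], [353.79998779296875, 151.0], [431.20001220703125, 160.10000610351562], [428.8999938964844, 179.60000610351562]]
+x+y [-0.061   0.092   0.1355] [0.0007 0.0007]
+x-y [-0.0614 -0.0883  0.1362] [0.0004 0.0004]
-x+y [-0.109   0.092   0.1392] [0.0034 0.0034]
-x-y [-0.1084 -0.0888  0.1445] [0.0002 0.0002]
```

```bash
python3 -c "
from h import *
o,p,R,q,a,th=st()
p,R=plan(p,R,P(-.0895+.006,0,.195),R,10,0,2)
p,R=plan(p,R,P(-.0895,0,.146),R,5,0,2)"
```

```text
t 30.88 press [-0.0668  0.2099  0.3493] a 0.107 th(tip on face) 0.794 along 0.3123 Fn 0.29 F [ 0.  -0.5  0.4] q [ 0.28 -0.04  1.61  0.02  1.68  0.22]
[{"slide":[-0.42,-0.0,0.31],"delta_rot":[0.0,0.0,0.0],"hand":0},{"slide":[-0.42,-0.0,0.31],"delta_rot":[0.0,0.0,0.0],"hand":0},{"slide":[-0.42,-0.0,0.31],"delta_rot":[0.0,0.0,0.0],"hand":0},{"slide":[-0.42,-0.0,0.31],"delta_rot":[0.0,0.0,0.0],"hand":0},{"slide":[-0.42,-0.0,0.31],"delta_rot":[0.0,0.0,0.0],"hand":0}]
[{"slide":[-0.42,-0.0,0.31],"delta_rot":[0.0,0.0,0.0],"hand":0},{"slide":[-0.42,-0.0,0.31],"delta_rot":[0.0,0.0,0.0],"hand":0},{"slide":[-0.42,-0.0,0.31],"delta_rot":[0.0,0.0,0.0],"hand":0},{"slide":[-0.42,-0.0,0.31],"delta_rot":[0.0,0.0,0.0],"hand":0},{"slide":[-0.42,-0.0,0.32],"delta_rot":[0.0,0.0,0.0],"hand":0}]
[{"slide":[0.0,-0.0,0.2],"delta_rot":[0.0,0.0,0.0],"hand":0},{"slide":[0.0,-0.0,0.2],"delta_rot":[0.0,0.0,0.0],"hand":0},{"slide":[0.0,-0.01,0.19],"delta_rot":[0.0,0.0,0.0],"hand":0},{"slide":[0.0,-0.0,0.2],"delta_rot":[0.0,0.0,0.0],"hand":0},{"slide":[0.0,-0.01,0.19],"delta_rot":[0.0,0.0,0.0],"hand":0}]
```

Request:
{"api": "drive_tool", "payload": {
  "deltas": [
    {"slide": [-0.8,0,0.6],"delta_rot": [0,0,0],"hand": 0},
    {"slide": [-0.8,0,0.6],"delta_rot": [0,0,0],"hand": 0},
    {"slide": [-0.8,0,0.6],"delta_rot": [0,0,0],"hand": 0},
    {"slide": [-0.8,0,0.6],"delta_rot": [0,0,0],"hand": 0},
    {"slide": [-0.8,0,0.6],"delta_rot": [0,0,0],"hand": 0}
  ]
}}

```text
time_s: 31.5
eef_pos: [0.4067, 0.0452, 0.1995]
eef_rot: [-0.036, 0.684, 0.728, -0.039]
wrist_force: [-0.0, 0.4, -0.0]
opening: 0.001
```

Request:
{"api": "drive_tool", "payload": {
  "deltas": [
    {"slide": [-0.2,0,0.3],"delta_rot": [0,0,0],"hand": 0},
    {"slide": [0,0,0.3],"delta_rot": [0,0,0],"hand": 0},
    {"slide": [0,0,0.3],"delta_rot": [0,0,0],"hand": 0},
    {"slide": [0,0,0.15],"delta_rot": [0,0,0],"hand": 0},
    {"slide": [0,0,0],"delta_rot": [0,0,0],"hand": 0}
  ]
}}

```text
time_s: 32.12
eef_pos: [0.4015, 0.0367, 0.1476]
eef_rot: [-0.037, 0.683, 0.728, -0.039]
wrist_force: [0.3, -0.2, 0.6]
opening: -0.002
```

Request:
{"api": "drive_tool", "payload": {
  "deltas": [
    {"slide": [0,0,0.04],"delta_rot": [0,0,0],"hand": 0},
    {"slide": [0,0,0.04],"delta_rot": [0,0,0],"hand": 0},
    {"slide": [0,0,0.02],"delta_rot": [0,0,0],"hand": 0},
    {"slide": [0,0,0],"delta_rot": [0,0,0],"hand": 0},
    {"slide": [0,0,0],"delta_rot": [0,0,0],"hand": 0}
  ]
}}

```text
time_s: 32.75
eef_pos: [0.4013, 0.036, 0.1431]
eef_rot: [-0.037, 0.684, 0.728, -0.039]
wrist_force: [-0.8, -0.5, -0.1]
opening: 0.0
```

Request:
{"api": "drive_tool", "payload": {
  "deltas": [
    {"slide": [0,0,0.02],"delta_rot": [0,0,0],"hand": 0},
    {"slide": [0,0,0.02],"delta_rot": [0,0,0],"hand": 0},
    {"slide": [0,0,0],"delta_rot": [0,0,0],"hand": 0},
    {"slide": [0,0,0],"delta_rot": [0,0,0],"hand": 0},
    {"slide": [0,0,0],"delta_rot": [0,0,0],"hand": 0}
  ]
}}

```text
time_s: 33.38
eef_pos: [0.4011, 0.036, 0.1411]
eef_rot: [-0.037, 0.684, 0.728, -0.039]
wrist_force: [-0.4, -0.1, -0.6]
opening: 0.003
```

Request:
{"api": "drive_tool", "payload": {
  "deltas": [
    {"slide": [0,0,-0.2],"delta_rot": [0,0,0],"hand": 0},
    {"slide": [0,0,-0.6],"delta_rot": [0,0,0],"hand": 0},
    {"slide": [0,0,-0.8],"delta_rot": [0,0,0],"hand": 0},
    {"slide": [0,0,-0.6],"delta_rot": [0,0,0],"hand": 0},
    {"slide": [0,0,-0.2],"delta_rot": [0,0,0],"hand": 0}
  ]
}}

```text
time_s: 34.0
eef_pos: [0.4151, 0.0366, 0.2628]
eef_rot: [-0.035, 0.684, 0.728, -0.038]
wrist_force: [0.2, 0.1, -0.4]
opening: 0.002
```

Request:
{"api": "drive_tool", "payload": {
  "deltas": [
    {"slide": [0,0,0],"delta_rot": [0,0,0],"hand": 0},
    {"slide": [0,0,0],"delta_rot": [0,0,0],"hand": 0},
    {"slide": [0,0,0],"delta_rot": [0,0,0],"hand": 0},
    {"slide": [0,0,0],"delta_rot": [0,0,0],"hand": 0},
    {"slide": [0,0,0],"delta_rot": [0,0,0],"hand": 0}
  ]
}}

```text
time_s: 34.62
eef_pos: [0.4137, 0.0368, 0.2601]
eef_rot: [-0.037, 0.684, 0.728, -0.039]
wrist_force: [0.0, 0.1, -0.3]
opening: -0.004
```

```bash
python3 -c "
from h import *
from bench import ctrl
o=st();print(ctrl.hand_in())"
```

```text
t 34.62 press [-7.650e-02  1.000e-04  2.601e-01] a 0.107 th(tip on face) 0.523 along 0.2526 Fn -0.22 F [ 0.   0.1 -0.3] q [-0.18 -0.14  1.87 -0.03  1.51 -0.24]
the job is handed in; nothing more can be done
None
```

I laid the denim wedge on the press bed and shut the cover, and every sign is that the catch holds it. I handed the job in at 34.6 s with the arm clear.

- **Wedge:** It sits between the guides with its toe towards the air unit. I lowered it in 0.75 mm steps until I felt about 4 N of bearing, then let go. The wrist picture afterwards showed it centred, with a gap left at the toe stop.
- **Cover:** I pushed it on the black strip with shut fingers at about 0.24 rad/s, then 0.2 rad/s below about 0.5 rad, and slower over the last stretch. The push took 1 to 6 N on the way. The largest reading was about 16 N, just as it met the solid stops, so roughly 4 N over the 12 N expected for the catch and seal and under the 25 N limit.
- **Catch:** I did not see or feel the moment it snapped; I inferred it from the checks below.
    - **Force on backing off:** It fell to zero within about 2.5 mm.
    - **Touching down again:** I met nothing at z = 0.141, where the cover had pushed back with 5 to 6 N on the way down.
    - **Pictures:** The catch knob stands where it did at the start, and the strip measures about 0.139 m high, which is about shut. The strip's corners spread from 0.136 to 0.145 m, so that height is only a rough check.
- **Rest of the bench:** Everything else looks unmoved in the pictures. A comparison of two late frames showed some changed pixels. I put these down to the arm settling and did not look into them further.

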